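Cap the bench's dust-suction outlet with its cam-lock coupling

TASK

Close off the dust-suction outlet on the carving bench: lift the loose cam-lock coupling, push it fully home onto the grooved outlet by feel, pressing past the stiff rubber seal without forcing it, then swing its two cam arms fully down, one after the other. Leave it locked there, let go of it, and leave the other things on the bench where they are.

Things in the scene. Friction and masses are not known exactly. Their poses are not given: they have to be found in the camera images.
- coupling: loose aluminium cam-lock cap, 0.3 to 0.5 kg, standing on the bench mouth down: round skirt 51 mm outside and 42.4 mm bore, 52 mm tall, bore 46 mm deep, with a flat upright grip bar on top (14 mm thick along its x, 32 mm long along its y, from 52 to 88 mm above the mouth) and two steel cam arms on its +y and -y sides. Origin: centre of the mouth (lowest edge); z runs up through the bar.
- coupling_grip (a point): point in the coupling's grip bar, on its axis, 74 mm above the mouth; same axes as the coupling. The two fingers close on the bar along the coupling's x.
- cam_a (a joint): cam arm on the coupling's +y side, rad: 0 is raised (35 degrees above level), 1.40 is fully down (its stop, 45 degrees below level). Hinge parallel to the coupling's x, 29 mm from its axis, 30.6 mm above its mouth. Stiff (about 0.12 N m), stays where it is left. It goes down freely only while the coupling is home: its cam lobe enters the outlet's groove; otherwise it jams or strains.
- cam_a_tip (a point): in the middle of the paddle at the end of cam_a, 50 mm from its hinge; the paddle is 22 mm wide, 20 mm long, 6 mm thick and ends 60 mm from the hinge. The arm runs straight from the hinge. Pressing here takes 3 to 6 N; at the arm's stop it turns hard: 10 N is plenty, and over 30 N here forces the fitting (levered up fourfold; the limit is 140 N between coupling and outlet).
- cam_b (a joint): cam arm on the coupling's -y side, otherwise the same as cam_a (0 raised, 1.40 fully down).
- cam_b_tip (a point): middle of the paddle of cam_b, 50 mm from its hinge, as for cam_a.
- adaptor: the suction outlet, fixed upright to the bench: aluminium spigot 40 mm across, 118 mm tall, on a flange 84 mm across and 10 mm thick; a 29 mm groove runs round it from 86 to 106 mm up, above it a 40 mm lip bevelled to 33 mm at the top. Origin: centre of its underside; z up. When home, the roof of the coupling's bore sits on the lip's top and its mouth is 72 mm above this origin; radial play 1.2 mm.
- adaptor_top (a point): centre of the spigot's top face (118 mm up).
- seal (a joint): how far the stiff black rubber seal plug (26 mm across) in the outlet's top is pushed in, m: 0 stands 16 mm proud of the spigot, 0.016 is flush. It yields slowly to about 17 N (coupling's weight included; up to 19 N at 15 mm/s) and stays where it is left; behind it is a hard metal stop. A push felt to rise past 23 N is sure to be home; over 55 N between coupling and outlet is ramming it.
- mallet: wooden carver's mallet standing on its head, 64 mm across, 200 mm tall; origin at its underside. Bystander.
- glue: white glue jar, 52 mm across, 130 mm tall; origin at its underside. Bystander.
- offcut: wooden offcut, 60 x 110 x 40 mm; origin at its underside. Bystander.
Things that resemble listed ones, but are neither listed nor needed, are in the scene too. What is shaped like the coupling but purple is not meant. What is shaped like the adaptor but turquoise is not meant.

How it is judged:
By the outcome, as a careful person would: the job done as asked, in the order asked, and still so for the second after the job is handed in, with the robot touching nothing.
It also fails if it takes over 72 s, if anything falls off the work surface, if the arm or the gripper's body presses on something with over 40 N, if the wrist force passes 120 N, or if a joint passes its speed limit or range.

ROBOT

A 6-joint arm with a two-finger parallel gripper is mounted at the origin on the work surface. World frame = base frame: x ahead of the robot, y to its left, z up, the work surface at z = 0. Lengths are in mm, angles in rad, forces in N, time in s.
With the tool pointing down it reaches from about 300 to 775 mm from the base axis. Payload 14.6 kg.
Tool frame: the origin (TCP) lies between the finger pads; the fingertips stand 8 mm ahead of it and the grasp point (between the pads) lies 11 mm behind it; x points along the fingers, y is the direction in which the jaws open and shut, and the axes are right-handed (so a half turn about x gives the same grasp; the last joint's range is limited). The gripper opens to 94 mm and grips with 3 to 60 N. Pads are 16 mm wide; open, the fingers measure 119 mm over their backs; the gripper's body (75 mm by 177 mm) begins 78 mm behind the grasp point.
Start: joints at [1.275, 0.3, 1.521, -0, 1.321, -0.067], TCP at [124.743, 535.657, 191.046] pointing down, gripper open.
Joint ranges: [-3.03, 3.03], [-0.79, 2.21], [0.23, 2.52], [-1.04, 4.18], [0, 3.07], [-2.55, 2.55]. Speed limits (rad/s): [2.22, 2.22, 2.57, 3.14, 3.14, 3.14].

INTERFACE

Orientations are given as [roll, pitch, yaw] about the fixed x, y, z axes, in that order (R = Rz(yaw) Ry(pitch) Rx(roll)).
In Python, from cell import telemetry, camera, calibration, order gives the robot as it stands.
- The arm moves only by the shell command python3 -m handwheel 'ROWS' [FORCE]. ROWS is JSON, a list of rows, each a list of 7 numbers: the turn, a rotation vector about the tool's x, y, z as a fraction of full scale, then the shift along the tool's x, y, z as a fraction of full scale, then the opening, from 0 (shut) to 1 (fully open). A call has 1 to 12 rows; each row is the pose to reach, as a shift and turn from the pose measured when the call began, along the tool's axes at that moment, turning the shorter way round; what a row does not reach only later rows make up. Full scale, the value 1, is 300 mm for a shift and pi rad for a turn. A row lasts 1/8 s, in which the tool goes at most 62.5 mm and 10.7 degrees, less where a joint would pass 70% of its speed; a pose out of reach is approached as far as the arm can. A call with a number of a shift or a turn outside -1 to 1 is refused whole. A call with a gripper value outside its range is refused whole. The fingers move at their own pace and stop on an object; FORCE is the grip in N (left out, the last holds). Time passes only in rows, so rows that repeat a pose let the fingers close. It gives the time, the measured TCP pose, the force and the opening at its end, in the units of the state.
- telemetry.read_state(): the state, without advancing time (a new reading comes with each control period).
- camera(name): name is "scene" or "top"; returns the picture (420x560x3 uint8, red, green, blue); there is no depth.
- calibration(name): a dict with "fov_y" (degrees; the focal length in pixels is half the picture's height over the tangent of half this angle, whatever the lens; pixels are square), "cx", "cy" (the principal point, pixels), "position" and "attitude" of the camera in the world. Camera axes: x right, y down, z forward; pixel columns grow to the right and rows downward; lengths in mm; the calibration is good to about 2 mm. A picture is of the moment at which its call begins. calibration takes no time and is no camera call.
- order.sign_off(): hands the job in, once; it reports no verdict.
The state is a dict: "clock": time; "joints": joint angles; "qd": joint speeds; "effort": joint torques, N m; "eef_pos": TCP position; "eef_rot": TCP orientation; "wrist_force": force on the tool from outside, world axes, zero at the start; "moment": the same for the moment, N m; "finger_gap": finger opening in mm.
Only numpy, scipy, OpenCV 4.12 (cv2) and the standard library are available. Lean on these libraries where they do the work, as an engineer would, in place of code of your own. Each camera call takes 0.05 s, during which the arm holds its last target.

## Working session

There is one attempt and no reset: what is moved stays moved. The work goes in short steps, Python scripts to look and compute and a shell command to move; the robot and the scene stay as the last step left them, time stands still between calls to the robot, and variables do not carry over. Pictures are saved under pics/ and viewed, and the job is handed in when it is done.

```bash
ls; mkdir -p pics
python3 - <<'E'
from cell import telemetry, camera, calibration
import cv2
print(telemetry.read_state())
for n in("scene","top"):
    print(calibration(n)); cv2.imwrite(f"pics/{n}0.png",camera(n)[:,:,::-1])
E
```

```text
pics
{'clock': 0.0, 'joints': array([ 1.27539419e+00,  3.00474710e-01,  1.52159046e+00, -3.94066045e-05,
        1.32071519e+00, -6.66239698e-02]), 'qd': array([ 0.0003791 , -0.00038368, -0.00185138, -0.00111303,  0.00035484,
        0.0001353 ]), 'effort': array([ 1.93294109e-03, -5.31817031e+01, -3.52729869e+01,  7.09522306e-02,
        2.45203811e-02, -1.67650287e-04]), 'eef_pos': array([124.6752116 , 535.38602944, 190.48039929]), 'eef_rot': array([-1.60529458,  1.569608  , -1.83406297]), 'wrist_force': array([ 0.06232327,  0.81850579, -0.50610939]), 'moment': array([ 0.03253288, -0.05838633, -0.00189682]), 'finger_gap': 93.91758627558863}
{'fov_y': 48.93928312873642, 'cx': 280.4598808932346, 'cy': 209.7701998934098, 'position': array([1292.38540015,  290.18365849,  983.33019736]), 'attitude': array([-2.45530459e+00,  6.10091277e-04,  1.91486993e+00])}
{'fov_y': 50.15288959267164, 'cx': 278.31916325684404, 'cy': 202.69500030723688, 'position': array([464.18621027,  51.76994447, 906.91422937]), 'attitude': array([-2.98560434, -0.03186278, -1.54907103])}
```

View pics/scene0.png

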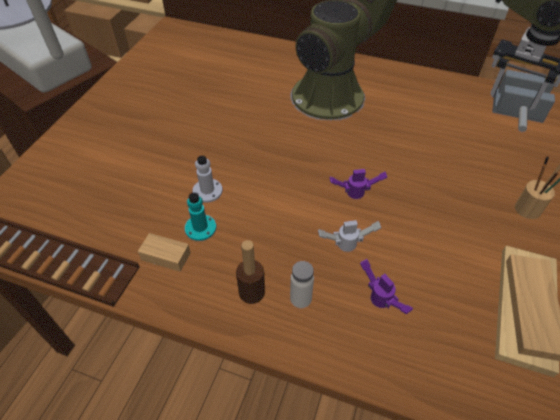

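View pics/top0.png

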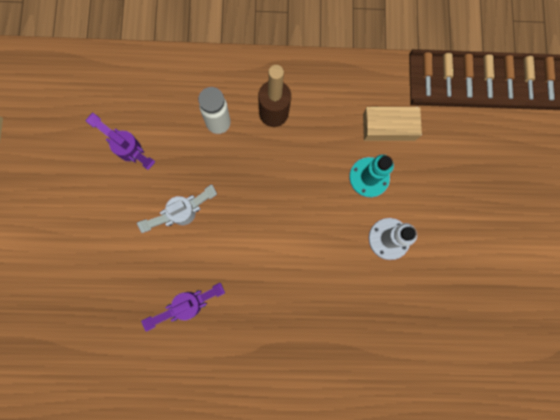

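```bash
cat > h.py <<'E'
import numpy as np, cv2
from cell import telemetry, camera, calibration
from scipy.spatial.transform import Rotation as Ro
def cam(n):
    c=calibration(n); R=Ro.from_euler('xyz',c['attitude']).as_matrix()
    f=210/np.tan(np.radians(c['fov_y']/2)); return R,f,c['cx'],c['cy'],np.array(c['position'])
def ray(n,u,v):
    R,f,cx,cy,p=cam(n); d=R@np.array([(u-cx)/f,(v-cy)/f,1]); return p,d/np.linalg.norm(d)
def plane(n,u,v,z):
    p,d=ray(n,u,v); return p+d*(z-p[2])/d[2]
def proj(n,P):
    R,f,cx,cy,p=cam(n); q=R.T@(np.array(P,float)-p); return np.array([cx+f*q[0]/q[2],cy+f*q[1]/q[2]])
def tri(a,b):
    (p,d),(q,e)=ray("scene",*a),ray("top",*b)
    t=np.linalg.lstsq(np.c_[d,-e],q-p,rcond=None)[0]
    A,B=p+d*t[0],q+e*t[1]; return (A+B)/2,np.linalg.norm(A-B)
def crop(im,x,y,w,h,k,name):
    cv2.imwrite(name,cv2.resize(im[y:y+h,x:x+w,::-1],None,fx=k,fy=k,interpolation=cv2.INTER_CUBIC))
def state():
    s=telemetry.read_state()
    print('t',round(s['clock'],2),'pos',s['eef_pos'].round(1),'rot',s['eef_rot'].round(3),'F',s['wrist_force'].round(1),'M',s['moment'].round(2),'gap',round(s['finger_gap'],1))
    return s
E
python3 - <<'E'
from h import *
a=cv2.imread('pics/scene0.png')[:,:,::-1]; b=cv2.imread('pics/top0.png')[:,:,::-1]
s1=cv2.resize(a[205:265,305:395,::-1],None,fx=8,fy=8,interpolation=2)
s2=cv2.resize(b[175:245,130:225,::-1],None,fx=8,fy=8,interpolation=2)
cv2.imwrite('pics/c1.png',s1);cv2.imwrite('pics/c2.png',s2)
crop(a,180,145,60,100,6,'pics/a1.png');crop(b,340,140,90,130,4.6,'pics/a2.png')
E
```

```text
(no output)
```

View pics/c1.png

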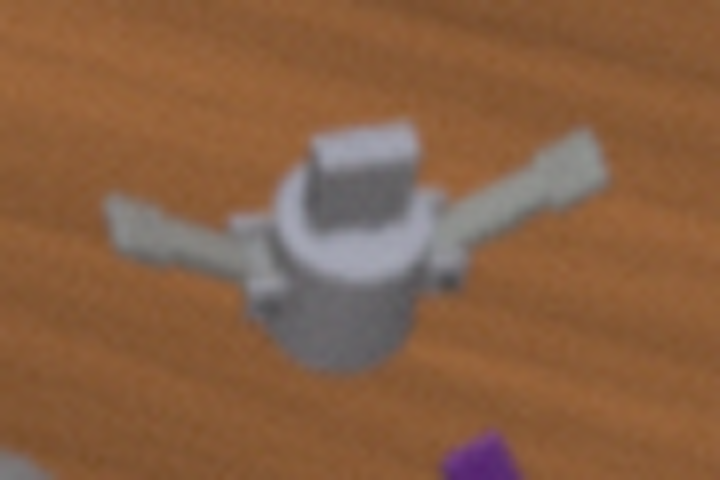

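View pics/c2.png

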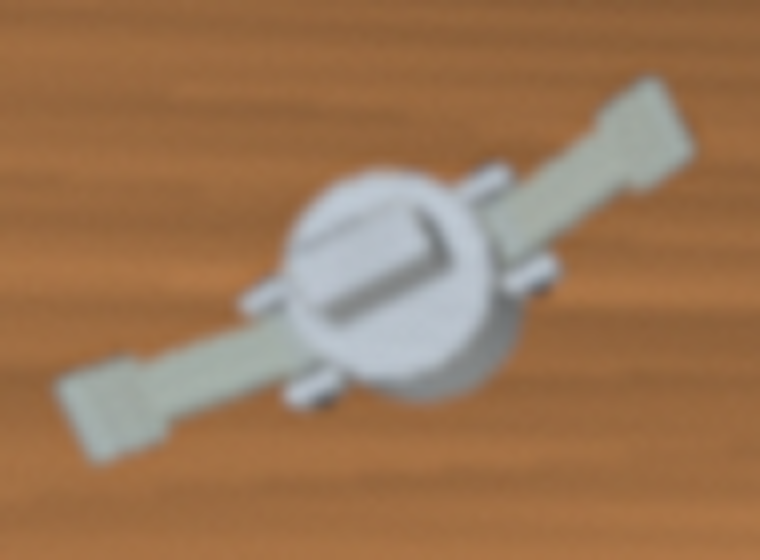

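View pics/a1.png

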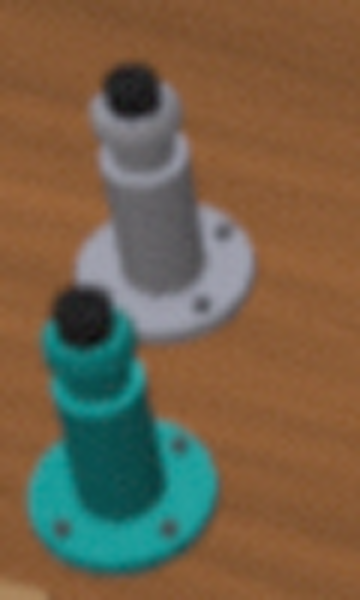

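View pics/a2.png

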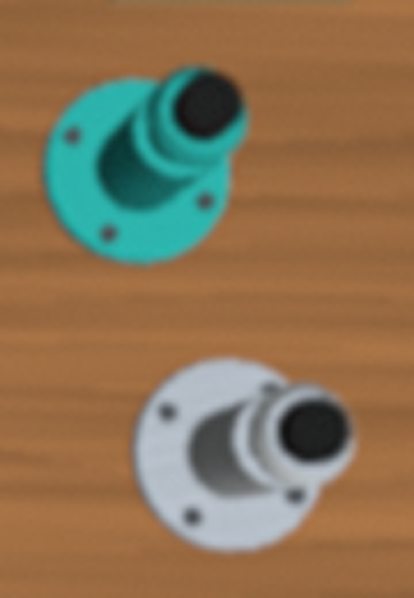

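Run:
```python
from h import *
import builtins
def p(l,*a): print(l,*[np.round(x,1) for x in a])
p('bar',plane('top',175.25,207.1,88),plane('scene',350.6,223.5,88),*tri((350.6,223.5),(175.25,207.1)))
p('roof',plane('top',178.6,209.4,52))
for n,s,t in(('R',(376.5,225.9),(210.6,191.6)),('L',(321.25,233.5),(144,226.25))):
    p(n,*tri(s,t),plane('top',*t,59.3+3))
p('seal',plane('top',408,233.9,134),plane('scene',202,159.7,134),*tri((202,159.7),(408,233.9)))
p('flange',plane('top',389.8,238.7,10),plane('scene',207.5,189.7,10))
# colour-mask of paddles/coupling & flange ellipse
b=cv2.imread('pics/top0.png');hsv=cv2.cvtColor(b,cv2.COLOR_BGR2HSV)
m=(hsv[:,:,1]<50)&(hsv[:,:,2]>90)
m=m.astype(np.uint8)
n,l,st,c=cv2.connectedComponentsWithStats(m)
for i in range(1,n):
    if st[i,4]>80: print(st[i],c[i])
# bar edges / silhouettes
dk=(b.max(2)<45).astype(np.uint8)
n,l,st,c=cv2.connectedComponentsWithStats(dk)
for i in range(1,n):
    if st[i,4]>60 and st[i,4]<800: print('dark',st[i],c[i])
a=cv2.imread('pics/scene0.png'); dk=(a.max(2)<45).astype(np.uint8)
n,l,st,c=cv2.connectedComponentsWithStats(dk)
for i in range(1,n):
    if st[i,4]>30 and st[i,4]<300 : print('darkS',st[i],c[i])
```

```text
bar [580.4 217.1  88. ] [585.2 218.6  88. ] [581.1 218.2  82.8] 0.0
roof [581.2 217.8  52. ]
R [600.  216.3 106.4] 129.5 [615.6 157.2  62.3]
L [576.1 214.6  57.9] 139.8 [546.3 278.3  62.3]
seal [ 537.3 -197.3  134. ] [ 547.5 -194.9  134. ] [ 538.4 -200.8  123.5] 0.2
flange [ 538.5 -200.    10. ] [ 542.5 -198.3   10. ]
[426  76   5  20  95] [427.97894737  85.58947368]
[446  77   6  20  85] [448.58823529  86.62352941]
[466  77   7  21 118] [469.16101695  87.33050847]
[487  78   6  20 109] [489.57798165  87.52293578]
[507  79   6  20  98] [509.94897959  88.51020408]
[528  80   6  20  93] [530.41935484  89.4516129 ]
[548  80   7  21 118] [550.78813559  89.94067797]
[ 199   87   31   46 1020] [214.09019608 109.73333333]
[ 137  185   80   48 1279] [178.19781079 210.19937451]
[ 369  218   48   42 1241] [389.29089444 238.79854956]
dark [378 157  14  13 124] [384.55645161 162.62903226]
dark [401 228  14  12 123] [407.58536585 233.27642276]
darkS [266   0  45  17 214] [292.22429907   6.67757009]
darkS [449  17  16  11  37] [458.43243243  22.56756757]
darkS [451  41  18   7  33] [459.75757576  44.12121212]
darkS [335  51  11  13  53] [340.05660377  56.83018868]
darkS [542  55  18   8  54] [551.35185185  58.18518519]
darkS [497  59   9   9  54] [501.44444444  63.59259259]
darkS [ 0 99  8 11 34] [  2.97058824 104.23529412]
darkS [  8 100  19  32 112] [ 17.78571429 114.61607143]
darkS [  0 110  11  19  59] [  4.55932203 120.25423729]
darkS [  6 126  15  10  35] [ 12.94285714 131.34285714]
darkS [ 10 134  21  18  92] [ 20.22826087 142.14130435]
darkS [198 157   8   7  47] [201.57446809 159.85106383]
darkS [190 194   8   9  59] [193.40677966 197.6779661 ]
darkS [250 277  14  25 181] [257.69060773 289.67403315]
darkS [239 282  12  18  67] [243.50746269 291.31343284]
```

```bash
cat >> h.py <<'E'
def go(x,y,z,yaw):
    """yaw (deg) of jaw axis, tool down; prints row entries"""
    s=state(); R0=Ro.from_euler('xyz',s['eef_rot']); c,si=np.cos(np.radians(yaw)),np.sin(np.radians(yaw))
    X=np.array([0,0,-1.]);Y=np.array([c,si,0]);Z=np.cross(X,Y)
    R1=Ro.from_matrix(np.c_[X,Y,Z])
    rv=(R0.inv()*R1).as_rotvec(); sh=R0.inv().apply(np.array([x,y,z])-s['eef_pos'])
    print('turn',(rv/np.pi).round(4),'shift',(sh/300).round(4),'| deg',np.degrees(rv).round(1),'jaw yaw now',np.degrees(np.arctan2(*R0.apply([0,1,0])[[1,0]])).round(2), 'j',s['joints'].round(2))
E
python3 - <<'E'
from h import *
go(581,217.7,170,29.8);go(581,217.7,170,29.8+180)
print(plane('top',369.8,177,10))
print('mallet',plane('top',275,75,200),'glue',plane('top',211,98,130),'offcut',plane('top',393,122,40))
E
```

```text
t 0.1 pos [124.7 535.4 190.6] rot [-1.634  1.57  -1.863] F [-0.7 -0.5 -0.5] M [-0.02 -0.04  0.03] gap 94.0
turn [2.616e-01 1.000e-04 3.000e-04] shift [ 0.0691 -0.6864  1.7217] | deg [47.1  0.   0.1] jaw yaw now 76.89 j [ 1.28  0.3   1.52 -0.    1.32 -0.07]
t 0.1 pos [124.7 535.4 190.6] rot [-1.634  1.57  -1.863] F [-0.7 -0.5 -0.5] M [-0.02 -0.04  0.03] gap 94.0
turn [-7.384e-01 -4.000e-04  1.000e-04] shift [ 0.0691 -0.6864  1.7217] | deg [-1.329e+02 -1.000e-01  0.000e+00] jaw yaw now 76.89 j [ 1.28  0.3   1.52 -0.    1.32 -0.07]
[ 664.40088968 -160.71529883   10.        ]
mallet [791.50915134  41.8910779  200.        ] glue [775.56702524 155.77304277 130.        ] offcut [ 773.22223562 -202.19768275   40.        ]
```

```bash
python3 -m handwheel '[[0.13,0,0,0,-0.17,0.43,1],[0.26,0,0,0,-0.34,0.86,1],[0.26,0,0,0,-0.34,0.86,1],[0.26,0,0,0,-0.34,0.86,1],[0.26,0,0,0,-0.34,0.86,1],[0.26,0,0,0,-0.34,0.86,1]]' 20
python3 -c "
from h import *
go(581,217.7,170,29.8)"
```

```text
clock: 0.85
eef_pos: [353.9, 376.5, 190.3]
eef_rot: [-0.983, 1.569, -2.031]
wrist_force: [-0.6, 0.6, -0.2]
finger_gap: 94.2
t 0.85 pos [353.9 376.5 190.3] rot [-0.983  1.569 -2.031] F [-0.6  0.6 -0.2] M [-0.05  0.02  0.  ] gap 94.2
turn [0.0007 0.0003 0.0004] shift [0.0679 0.3921 0.8364] | deg [0.1 0.1 0.1] jaw yaw now 29.93 j [ 0.75  0.23  1.61 -0.    1.3   0.22]
```

```bash
python3 -m handwheel '[[0,0,0,0.068,0.392,0.836,1],[0,0,0,0.068,0.392,0.836,1],[0,0,0,0.068,0.392,0.836,1],[0,0,0,0.068,0.392,0.836,1],[0,0,0,0.068,0.392,0.836,1],[0,0,0,0.068,0.392,0.836,1]]'
python3 -c "
from h import *
go(581,217.7,63,29.8)
a=camera('scene');b=camera('top')
crop(a,290,130,120,120,5,'pics/s1.png');crop(b,110,130,130,130,4.6,'pics/t1.png')"
```

```text
clock: 1.6
eef_pos: [581.1, 217.6, 168.9]
eef_rot: [-1.392, 1.568, -2.441]
wrist_force: [0.6, 0.1, 0.6]
finger_gap: 94.5
t 1.6 pos [581.1 217.6 168.9] rot [-1.392  1.568 -2.441] F [0.6 0.1 0.6] M [-0.05  0.05 -0.03] gap 94.5
turn [0.0007 0.0002 0.0009] shift [ 0.3531  0.0008 -0.0007] | deg [0.1 0.  0.2] jaw yaw now 29.92 j [ 0.3   0.48  1.33 -0.    1.34 -0.22]
```

View pics/s1.png

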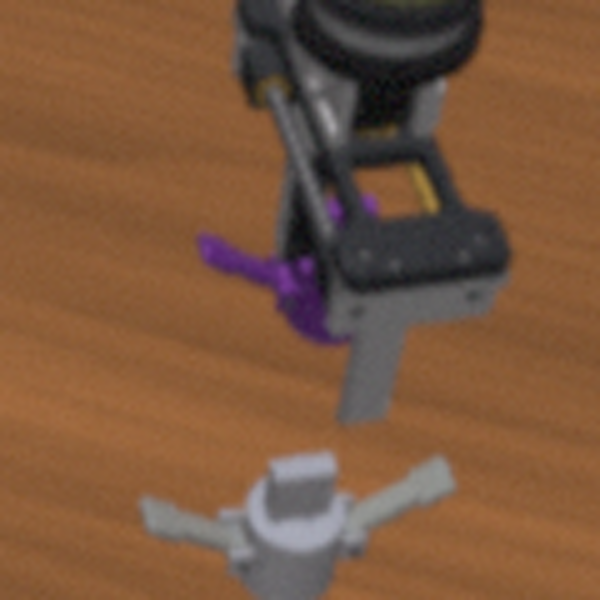

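View pics/t1.png

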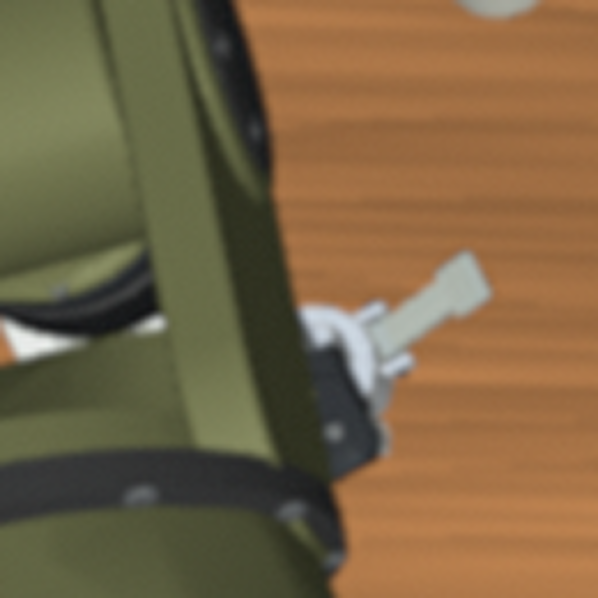

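```bash
python3 -m handwheel '[[0,0,0,0.17,0,0,1],[0,0,0,0.3,0,0,1],[0,0,0,0.353,0,0,1],[0,0,0,0.353,0,0,1],[0,0,0,0.353,0,0,1]]'
python3 -m handwheel '[[0,0,0,0,0,0,0],[0,0,0,0,0,0,0],[0,0,0,0,0,0,0],[0,0,0,0,0,0,0],[0,0,0,0,0,0,0],[0,0,0,0,0,0,0],[0,0,0,0,0,0,0],[0,0,0,0,0,0,0]]' 30
```

```text
clock: 2.33
eef_pos: [580.5, 219.5, 65.8]
eef_rot: [0.497, 1.57, -0.549]
wrist_force: [0.7, -0.3, 0.3]
finger_gap: 94.4
clock: 3.32
eef_pos: [580.5, 219.5, 65.7]
eef_rot: [0.495, 1.57, -0.551]
wrist_force: [-0.2, -0.5, -0.6]
finger_gap: 17.2
```

```bash
python3 -m handwheel '[[0,0,0,0,0,0,0],[0,0,0,0,0,0,0],[0,0,0,0,0,0,0],[0,0,0,0,0,0,0]]' 45; python3 -c "
from h import *
go(581,217.7,63,29.8)"
```

```text
clock: 3.82
eef_pos: [580.5, 219.5, 65.7]
eef_rot: [0.587, 1.569, -0.459]
wrist_force: [0.9, 0.9, -0.4]
finger_gap: 13.2
t 3.83 pos [580.5 219.5  65.7] rot [ 0.587  1.569 -0.459] F [ 0.9  0.9 -0.4] M [ 0.12 -0.15  0.02] gap 13.2
turn [ 0.0014  0.0003 -0.0002] shift [ 0.0092 -0.0016  0.006 ] | deg [ 0.3  0.1 -0. ] jaw yaw now 30.05 j [ 0.3   0.58  1.43 -0.    1.13 -0.22]
```

```bash
python3 -m handwheel '[[0,0,0,-0.05,0,0,0],[0,0,0,-0.15,0,0,0],[0,0,0,-0.35,0,0,0],[0,0,0,-0.53,0,0,0],[0,0,0,-0.53,0,0,0],[0,0,0,-0.53,0,0,0]]'; python3 -c "
from h import *
a=camera('scene');b=camera('top')
crop(a,290,130,130,120,5,'pics/s2.png');
go(538.5-1,-199.5+1.6,225,29.8)"
```

```text
clock: 4.58
eef_pos: [579.7, 219.4, 223.6]
eef_rot: [-1.118, 1.569, -2.164]
wrist_force: [0.7, 0.4, -4.7]
finger_gap: 13.2
t 4.67 pos [579.6 219.3 222.8] rot [-1.439  1.568 -2.486] F [-0.8 -0.2 -4.1] M [-0.05  0.06 -0.02] gap 13.4
turn [0.0014 0.0001 0.0008] shift [-0.0048 -0.818   1.1335] | deg [0.2 0.  0.2] jaw yaw now 30.05 j [ 0.3   0.44  1.26 -0.    1.45 -0.22]
```

View pics/s2.png

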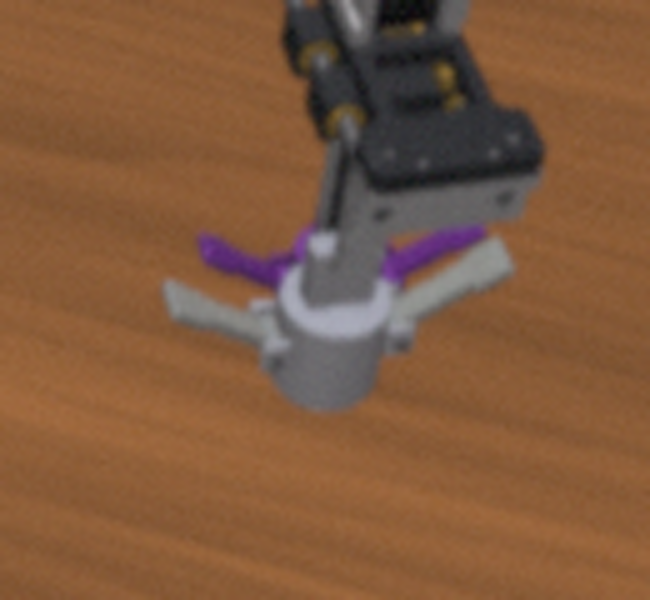

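```bash
python3 -m handwheel '[[0,0,0,0,-0.06,0.085,0],[0,0,0,0,-0.16,0.22,0],[0,0,0,0,-0.27,0.37,0],[0,0,0,0,-0.38,0.52,0],[0,0,0,0,-0.49,0.68,0],[0,0,0,0,-0.6,0.83,0],[0,0,0,0,-0.65,0.9,0],[0,0,0,0,-0.65,0.9,0]]'; python3 -c "
from h import *
go(538.5-1,-199.5+1.6,225,29.8)"
```

```text
clock: 5.68
eef_pos: [545.3, -113.5, 222.0]
eef_rot: [-1.872, 1.566, -2.921]
wrist_force: [0.4, 0.8, -3.8]
finger_gap: 13.1
t 5.67 pos [ 545.3 -113.5  222. ] rot [-1.872  1.566 -2.921] F [ 0.4  0.8 -3.8] M [-0.    0.03  0.01] gap 13.1
turn [ 0.0006 -0.0004  0.0014] shift [-0.0096 -0.1629  0.231 ] | deg [ 0.1 -0.1  0.3] jaw yaw now 29.9 j [-0.27  0.3   1.45 -0.    1.4  -0.79]
```

```bash
python3 -m handwheel '[[0,0,0,-0.01,-0.08,0.11,0],[0,0,0,-0.01,-0.14,0.2,0],[0,0,0,-0.01,-0.163,0.231,0],[0,0,0,-0.01,-0.163,0.231,0],[0,0,0,-0.01,-0.163,0.231,0]]'; python3 -c "
from h import *
a=camera('scene');b=camera('top')
cv2.imwrite('pics/S3.png',a[:,:,::-1]);cv2.imwrite('pics/T3.png',b[:,:,::-1])
crop(a,150,110,110,100,6,'pics/s3.png');
crop(b,340,160,130,110,5,'pics/t3.png');
go(538.5-1,-199.5+1.6,225,29.8)"
```

```text
clock: 6.3
eef_pos: [537.7, -196.7, 224.9]
eef_rot: [-1.966, 1.566, -3.014]
wrist_force: [0.3, -0.2, -3.6]
finger_gap: 12.9
t 6.4 pos [ 537.7 -196.9  225.1] rot [-1.903  1.566 -2.951] F [ 1.3 -0.  -3.6] M [-0.11  0.06  0.05] gap 13.1
turn [ 0.0009 -0.0005  0.0014] shift [ 0.0004 -0.0022  0.0026] | deg [ 0.2 -0.1  0.3] jaw yaw now 29.97 j [-0.41  0.33  1.4  -0.    1.41 -0.94]
```

View pics/s3.png

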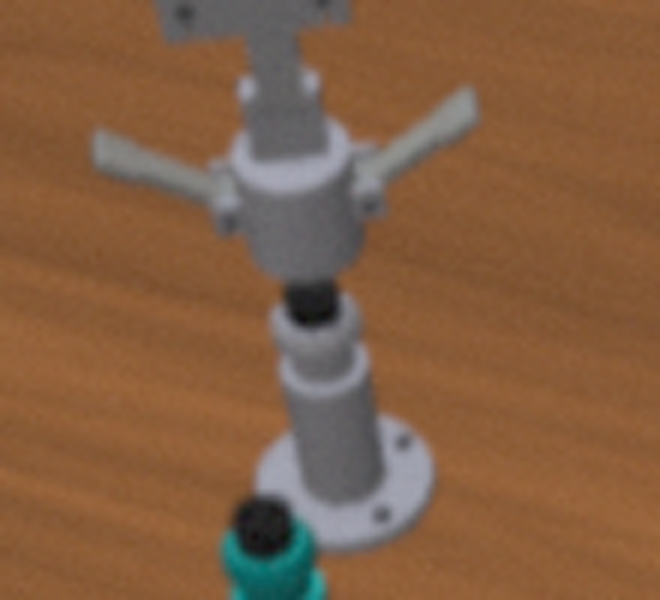

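View pics/t3.png

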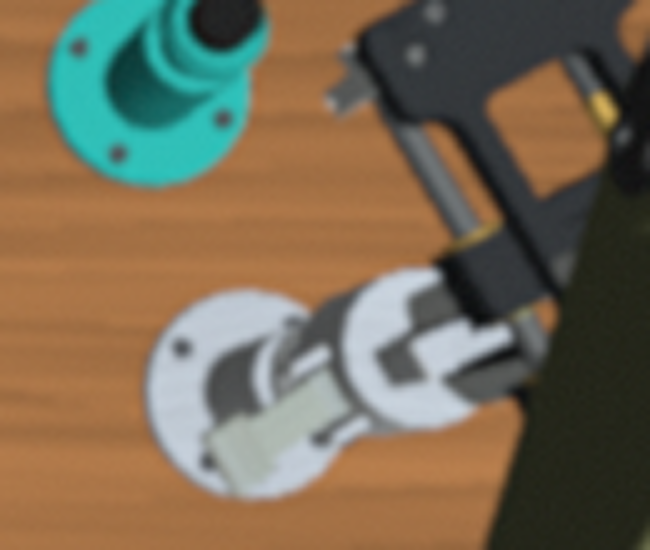

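```bash
cat > m.py <<'E'
from h import *
import sys
def mid(im,rows,c0,n=''):
    hsv=cv2.cvtColor(im,cv2.COLOR_RGB2HSV); S=hsv[:,:,1].astype(float); out=[]
    for r in rows:
        L=S[r]; th=75; c=int(c0(r))
        i=c
        while L[i]<th:i-=1
        l=i+(L[i]-th)/(L[i]-L[i+1])
        j=c
        while L[j]<th:j+=1
        rr=j-(L[j]-th)/(L[j]-L[j-1])
        out.append((r,l,rr,(l+rr)/2))
    return np.array(out)
if __name__=='__main__':
    a=cv2.imread('pics/S3.png')[:,:,::-1]
    o=mid(a,range(158,192),lambda r:150+(315+(r-165)*6*.19)/6); print(o.round(1)[:, [0,1,2,3]])
    o=mid(a,range(132,156),lambda r:150+300/6); print(o.round(1))
E
python3 m.py
```

```text
[[158.  197.4 205.6 201.5]
 [159.  197.3 208.1 202.7]
 [160.  196.3 208.9 202.6]
 [161.  194.9 209.4 202.2]
 [162.  194.5 209.6 202.1]
 [163.  200.2 209.8 205. ]
 [164.  194.5 209.8 202.2]
 [165.  194.8 209.6 202.2]
 [166.  195.1 209.7 202.4]
 [167.  195.4 210.3 202.9]
 [168.  195.9 210.8 203.3]
 [169.  196.1 211.1 203.6]
 [170.  195.9 211.2 203.6]
 [171.  195.7 211.3 203.5]
 [172.  195.8 211.3 203.6]
 [173.  196.2 211.3 203.7]
 [174.  196.4 211.4 203.9]
 [175.  196.8 211.6 204.2]
 [176.  197.2 211.5 204.4]
 [177.  197.4 211.8 204.6]
 [178.  197.6 212.3 204.9]
 [179.  197.8 215.1 206.5]
 [180.  198.1 216.9 207.5]
 [181.  197.7 218.1 207.9]
 [182.  196.6 219.2 207.9]
 [183.  195.4 220.3 207.8]
 [184.  194.3 220.9 207.6]
 [185.  193.4 221.3 207.4]
 [186.  192.9 221.7 207.3]
 [187.  192.4 222.  207.2]
 [188.  192.1 222.2 207.2]
 [189.  191.9 222.2 207. ]
 [190.  191.8 222.1 207. ]
 [191.  191.7 221.8 206.8]]
[[132.  188.9 207.8 198.4]
 [133.  188.3 208.9 198.6]
 [134.  187.9 212.8 200.3]
 [135.  187.4 221.6 204.5]
 [136.  185.6 220.1 202.8]
 [137.  184.2 218.7 201.4]
 [138.  166.  217.  191.5]
 [139.  168.4 215.8 192.1]
 [140.  172.9 214.5 193.7]
 [141.  176.3 213.8 195. ]
 [142.  179.2 213.7 196.4]
 [143.  181.6 213.7 197.7]
 [144.  183.8 213.9 198.8]
 [145.  184.6 213.8 199.2]
 [146.  185.  211.1 198. ]
 [147.  185.3 210.2 197.7]
 [148.  185.6 210.1 197.8]
 [149.  190.1 210.1 200.1]
 [150.  190.8 210.  200.4]
 [151.  191.2 209.6 200.4]
 [152.  191.5 209.2 200.3]
 [153.  191.9 208.5 200.2]
 [154.  192.7 207.3 200. ]
 [155.  193.9 205.9 199.9]]
```

Run:
```python
from h import *
P=lambda x,y,z:proj('scene',[x,y,z]).round(2)
for z in(10,50,80,96,112,134,160,212): print(z,P(538.6,-199.6,z),P(538.6,-198.6,z))
T=cv2.imread('pics/T3.png')[:,:,::-1];T0=cv2.imread('pics/top0.png')[:,:,::-1]
for z in(10,118,134,160,212): print(z,proj('top',[538.6,-199.6,z]).round(2))
import math
def circ(im,cx,cy,r0,r1,angs):
    g=cv2.cvtColor(im,cv2.COLOR_RGB2HSV)[:,:,1].astype(np.float32); pts=[]
    for t in np.radians(angs):
        rr=np.arange(r0,r1,.25); xs=(cx+rr*np.cos(t)).astype(np.float32);ys=(cy+rr*np.sin(t)).astype(np.float32)
        v=cv2.remap(g,xs[None],ys[None],cv2.INTER_LINEAR)[0]
        k=np.argmax(np.diff(v)); pts.append((xs[k],ys[k]))
    pts=np.array(pts,np.float32); return cv2.fitEllipse(pts),pts
e,_=circ(T0,389.8,238.7,15,27,[a for a in range(0,360,8) if not(a>300 or a<35)]); print('flange0',e, plane('top',*e[0],10).round(1))
e,_=circ(T,425,230,5,25,[0]); 
v=cv2.cvtColor(T,cv2.COLOR_RGB2GRAY)
crop(T,395,205,50,50,12,'pics/t3z.png')
crop(T0,360,210,65,55,11,'pics/t0z.png')
```

```text
10 [207.68 188.62] [208.   188.71]
50 [205.9  178.95] [206.23 179.04]
80 [204.52 171.38] [204.85 171.47]
96 [203.76 167.22] [204.09 167.31]
112 [202.98 162.99] [203.32 163.08]
134 [201.89 157.02] [202.23 157.11]
160 [200.55 149.75] [200.9  149.84]
212 [197.75 134.44] [198.11 134.53]
10 [389.6  238.64]
118 [406.42 234.01]
134 [409.3  233.22]
160 [414.24 231.86]
212 [425.19 228.84]
flange0 ((389.4522399902344, 238.45420837402344), (41.68172836303711, 42.73862838745117), 131.9073944091797) [ 539.  -199.3   10. ]Traceback (most recent call last):
  File "<stdin>", line 15, in <module>
  File "<stdin>", line 13, in circ
cv2.error: OpenCV(4.12.0) /io/opencv/modules/imgproc/src/shapedescr.cpp:361: error: (-201:Incorrect size of input array) There should be at least 5 points to fit the ellipse in function 'fitEllipseNoDirect'
```

Run:
```python
from h import *
S=cv2.imread('pics/S3.png')[:,:,::-1];T=cv2.imread('pics/T3.png')[:,:,::-1];T0=cv2.imread('pics/top0.png')[:,:,::-1]
k=12
im=cv2.resize(S[128:178,175:225,::-1],None,fx=k,fy=k,interpolation=2)
for r in range(128,178,5):
    cv2.putText(im,str(r),(0,(r-128)*k+6),0,.4,(255,255,255),1)
for c in range(180,225,5): cv2.line(im,((c-175)*k+6,0),((c-175)*k+6,6),(255,255,255),1);cv2.putText(im,str(c),((c-175)*k-6,18),0,.4,(255,255,255),1)
cv2.imwrite('pics/s3z.png',im)
def big(I,x,y,w,h,k,n):
    im=cv2.resize(I[y:y+h,x:x+w,::-1],None,fx=k,fy=k,interpolation=2)
    for r in range((y//5+1)*5,y+h,5): cv2.putText(im,str(r),(0,(r-y)*k+k//2+4),0,.4,(255,255,255),1)
    for c in range((x//5+1)*5,x+w,5): cv2.line(im,((c-x)*k+k//2,0),((c-x)*k+k//2,6),(255,255,255),1);cv2.putText(im,str(c),((c-x)*k-6,18),0,.4,(255,255,255),1)
    cv2.imwrite(n,im)
big(T,395,205,50,50,12,'pics/t3z.png'); big(T0,362,212,60,50,12,'pics/t0z.png')
```

```text
(no output)
```

View pics/s3z.png

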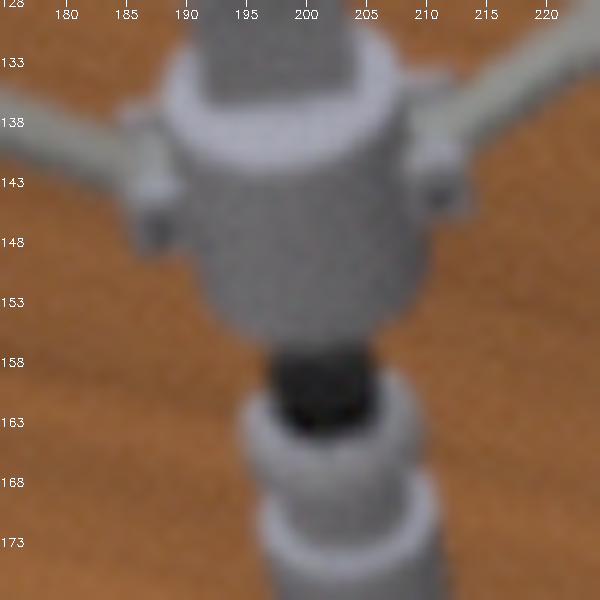

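View pics/t3z.png

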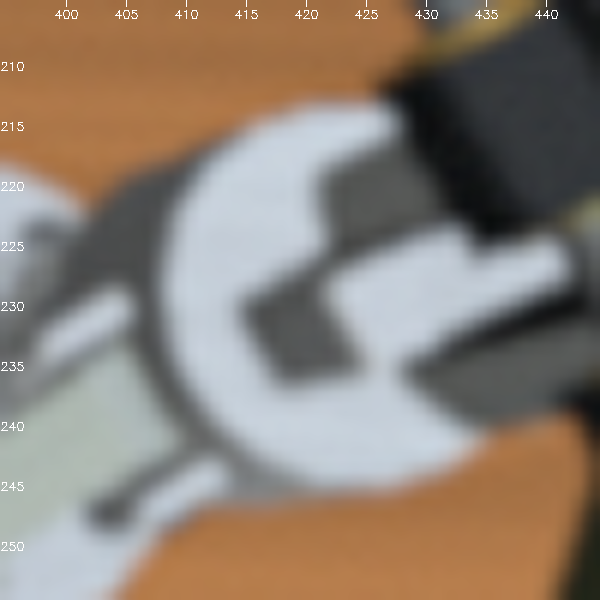

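View pics/t0z.png

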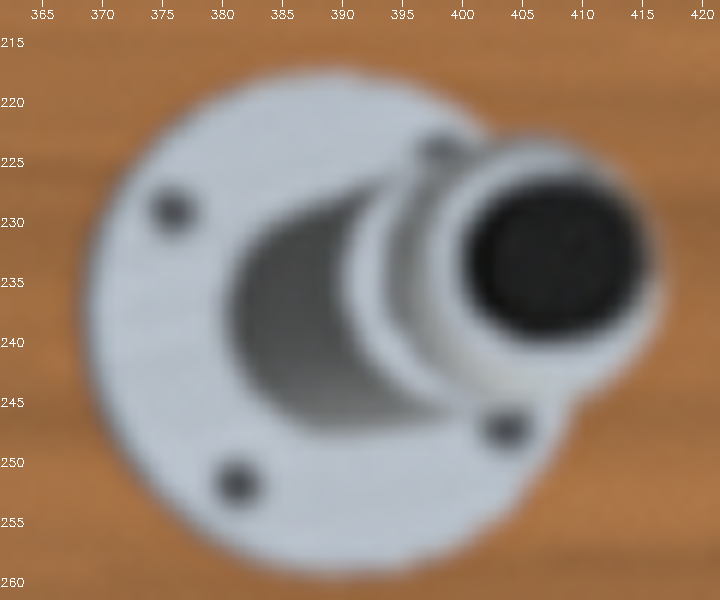

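```bash
python3 -m handwheel '[[0,0,0,0.04,0,0,0],[0,0,0,0.08,0,0,0],[0,0,0,0.12,0,0,0],[0,0,0,0.123,0,0,0],[0,0,0,0.123,0,0,0]]'
python3 - <<'E'
from h import *
state()
a=camera('scene');b=camera('top')
cv2.imwrite('pics/S4.png',a[:,:,::-1]);cv2.imwrite('pics/T4.png',b[:,:,::-1])
def big(I,x,y,w,h,k,n):
    im=cv2.resize(I[y:y+h,x:x+w,::-1],None,fx=k,fy=k,interpolation=2)
    for r in range((y//5+1)*5,y+h,5): cv2.putText(im,str(r),(0,(r-y)*k+k//2+4),0,.4,(255,255,255),1)
    for c in range((x//5+1)*5,x+w,5): cv2.line(im,((c-x)*k+k//2,0),((c-x)*k+k//2,6),(255,255,255),1);cv2.putText(im,str(c),((c-x)*k-6,18),0,.4,(255,255,255),1)
    cv2.imwrite(n,im)
big(a,175,130,50,60,10,'pics/s4z.png');big(b,362,205,75,60,10,'pics/t4z.png')
for z in (112,118,122,170,174): print(z,proj('scene',[538.6,-199.6,z]).round(2),proj('scene',[539.6,-199.6,z]).round(2),proj('top',[538.6,-199.6,z]).round(2))
E
```

```text
clock: 7.02
eef_pos: [537.6, -197.0, 188.4]
eef_rot: [-1.874, 1.566, -2.922]
wrist_force: [-0.3, -0.6, -4.3]
finger_gap: 13.4
t 7.03 pos [ 537.6 -197.   188.4] rot [-1.874  1.566 -2.922] F [-0.3 -0.6 -4.3] M [-0.06  0.04  0.02] gap 13.4
112 [202.98 162.99] [202.81 163.24] [405.37 234.3 ]
118 [202.68 161.38] [202.52 161.63] [406.42 234.01]
122 [202.49 160.3 ] [202.32 160.55] [407.13 233.81]
170 [200.03 146.89] [199.86 147.14] [416.23 231.31]
174 [199.82 145.73] [199.64 145.98] [417.04 231.08]
```

View pics/s4z.png

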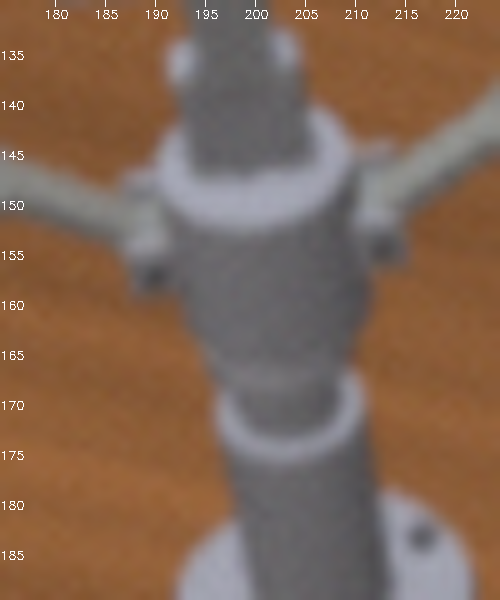

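View pics/t4z.png

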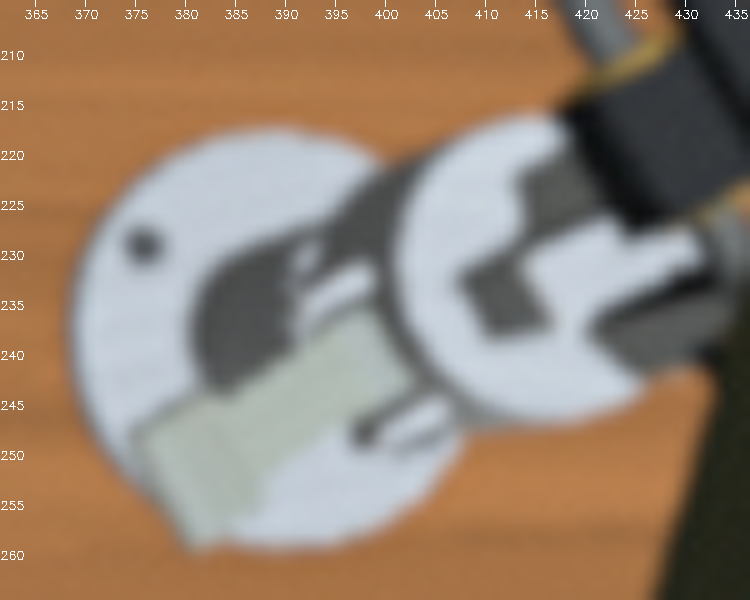

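```bash
python3 -m handwheel '[[0,0,0,0,0.0017,0.0037,0],[0,0,0,0.01,0.0017,0.0037,0],[0,0,0,0.015,0.0017,0.0037,0],[0,0,0,0.02,0.0017,0.0037,0],[0,0,0,0.025,0.0017,0.0037,0],[0,0,0,0.03,0.0017,0.0037,0],[0,0,0,0.03,0.0017,0.0037,0]]'; python3 -c "
from h import *
state()"
```

```text
clock: 8.0
eef_pos: [538.6, -197.7, 179.5]
eef_rot: [-1.824, 1.567, -2.871]
wrist_force: [0.5, -0.1, -2.7]
finger_gap: 13.4
t 8.0 pos [ 538.6 -197.7  179.5] rot [-1.824  1.567 -2.871] F [ 0.5 -0.1 -2.7] M [-0.05  0.04  0.02] gap 13.4
```

```bash
python3 -m handwheel '[[0,0,0,0.006,0,0,0],[0,0,0,0.012,0,0,0],[0,0,0,0.018,0,0,0],[0,0,0,0.024,0,0,0],[0,0,0,0.024,0,0,0]]'; python3 -m handwheel '[[0,0,0,0.006,0,0,0],[0,0,0,0.012,0,0,0],[0,0,0,0.018,0,0,0],[0,0,0,0.024,0,0,0],[0,0,0,0.024,0,0,0]]';python3 -c "
from h import *
state()"
```

```text
clock: 8.62
eef_pos: [538.5, -197.8, 172.1]
eef_rot: [-1.845, 1.566, -2.893]
wrist_force: [0.9, -2.0, -4.3]
finger_gap: 13.6
clock: 9.25
eef_pos: [538.4, -197.8, 164.7]
eef_rot: [-1.882, 1.566, -2.93]
wrist_force: [-0.0, -2.0, -4.7]
finger_gap: 13.5
t 9.25 pos [ 538.4 -197.8  164.7] rot [-1.882  1.566 -2.93 ] F [-0.  -2.  -4.7] M [-0.41 -0.06  0.03] gap 13.5
```

```bash
python3 -m handwheel '[[0,0,0,0.003,-0.0008,0.0015,0],[0,0,0,0.009,-0.0008,0.0015,0],[0,0,0,0.015,-0.0008,0.0015,0],[0,0,0,0.021,-0.0008,0.0015,0],[0,0,0,0.027,-0.0008,0.0015,0],[0,0,0,0.027,-0.0008,0.0015,0]]'; python3 -c "
from h import *
state()"
```

```text
clock: 10.0
eef_pos: [538.3, -198.3, 156.4]
eef_rot: [-1.915, 1.566, -2.963]
wrist_force: [1.4, -0.5, -3.5]
finger_gap: 13.1
t 10.0 pos [ 538.3 -198.3  156.4] rot [-1.915  1.566 -2.963] F [ 1.4 -0.5 -3.5] M [-0.18 -0.02  0.04] gap 13.1
```

```bash
for i in 1 2; do python3 -m handwheel '[[0,0,0,0.004,0,0,0],[0,0,0,0.008,0,0,0]]' 55; done
```

```text
clock: 10.25
eef_pos: [538.3, -198.3, 153.9]
eef_rot: [-1.914, 1.566, -2.961]
wrist_force: [0.8, 0.1, -2.9]
finger_gap: 13.4
clock: 10.5
eef_pos: [538.4, -198.3, 151.5]
eef_rot: [-1.898, 1.566, -2.946]
wrist_force: [1.0, -0.3, 6.7]
finger_gap: 13.4
```

```bash
python3 -m handwheel '[[0,0,0,0.004,0,0,0],[0,0,0,0.008,0,0,0]]'; python3 -c "
from h import *
state()"
```

```text
clock: 10.75
eef_pos: [538.8, -198.4, 151.0]
eef_rot: [-1.487, 1.568, -2.535]
wrist_force: [-4.9, 3.0, 14.6]
finger_gap: 13.4
t 10.75 pos [ 538.8 -198.4  151. ] rot [-1.487  1.568 -2.535] F [-4.9  3.  14.6] M [0.4  1.25 0.01] gap 13.4
```

```bash
python3 -m handwheel '[[0,0,0,0.005,0,0,0],[0,0,0,0.009,0,0,0]]';python3 -m handwheel '[[0,0,0,0.005,0,0,0],[0,0,0,0.009,0,0,0]]'; python3 -c "
from h import *
state()"
```

```text
clock: 11.0
eef_pos: [539.0, -198.5, 150.2]
eef_rot: [-0.994, 1.568, -2.041]
wrist_force: [-7.0, 2.8, 14.3]
finger_gap: 13.1
clock: 11.25
eef_pos: [539.0, -198.6, 149.3]
eef_rot: [-0.586, 1.568, -1.633]
wrist_force: [-7.6, 2.7, 14.4]
finger_gap: 13.3
t 11.25 pos [ 539.  -198.6  149.3] rot [-0.586  1.568 -1.633] F [-7.6  2.7 14.4] M [ 0.5   1.75 -0.  ] gap 13.3
```

```bash
python3 -m handwheel '[[0,0,0,0.005,-0.0022,-0.0025,0],[0,0,0,0.010,-0.0022,-0.0025,0],[0,0,0,0.014,-0.0022,-0.0025,0]]'; python3 -c "
from h import *
go(538.3,-198.3,137.7,30)"
```

```text
clock: 11.62
eef_pos: [538.8, -198.5, 147.1]
eef_rot: [0.006, 1.566, -1.042]
wrist_force: [-3.3, 1.1, 13.6]
finger_gap: 13.0
t 11.62 pos [ 538.8 -198.5  147.1] rot [ 0.006  1.566 -1.042] F [-3.3  1.1 13.6] M [0.28 0.91 0.01] gap 13.0
turn [-0.0001  0.0016 -0.    ] shift [ 0.0315 -0.0011 -0.0014] | deg [-0.   0.3 -0. ] jaw yaw now 29.98 j [-0.42  0.39  1.51 -0.    1.24 -0.94]
```

Good: it is yielding at ~14 N + weight. Continue.

```bash
python3 -m handwheel '[[0,0,0,0.005,-0.0012,-0.0014,0],[0,0,0,0.010,-0.0012,-0.0014,0],[0,0,0,0.014,-0.0012,-0.0014,0]]';python3 -m handwheel '[[0,0,0,0.005,-0.0005,-0.0005,0],[0,0,0,0.010,-0.0005,-0.0005,0],[0,0,0,0.014,-0.0005,-0.0005,0]]'; python3 -c "
from h import *
state()"
```

```text
clock: 12.0
eef_pos: [538.8, -198.5, 144.9]
eef_rot: [0.218, 1.563, -0.83]
wrist_force: [-4.9, 1.1, 14.3]
finger_gap: 13.1
clock: 12.38
eef_pos: [539.0, -198.6, 142.6]
eef_rot: [0.296, 1.562, -0.752]
wrist_force: [-6.3, 3.3, 13.3]
finger_gap: 13.3
t 12.38 pos [ 539.  -198.6  142.6] rot [ 0.296  1.562 -0.752] F [-6.3  3.3 13.3] M [ 0.42  1.4  -0.02] gap 13.3
```

```bash
python3 -m handwheel '[[0,0,0,0.005,-0.0022,-0.0028,0],[0,0,0,0.010,-0.0022,-0.0028,0],[0,0,0,0.014,-0.0022,-0.0028,0]]';python3 -m handwheel '[[0,0,0,0.005,-0.001,-0.001,0],[0,0,0,0.009,-0.001,-0.001,0]]'; python3 -c "
from h import *
state()"
```

```text
clock: 12.75
eef_pos: [538.7, -198.5, 140.5]
eef_rot: [0.383, 1.559, -0.664]
wrist_force: [-4.0, 1.3, 14.1]
finger_gap: 13.3
clock: 13.0
eef_pos: [538.8, -198.6, 139.6]
eef_rot: [0.422, 1.556, -0.625]
wrist_force: [-4.0, 2.1, 12.9]
finger_gap: 13.3
t 13.0 pos [ 538.8 -198.6  139.6] rot [ 0.422  1.556 -0.625] F [-4.   2.1 12.9] M [ 0.36  1.15 -0.06] gap 13.3
```

```bash
python3 -m handwheel '[[0,0,0,0.004,-0.001,-0.001,0],[0,0,0,0.008,-0.001,-0.001,0]]'; python3 -c "
from h import *
go(538.3,-198.3,137.2,30)"
```

```text
clock: 13.25
eef_pos: [538.9, -198.6, 139.0]
eef_rot: [0.446, 1.554, -0.601]
wrist_force: [-4.1, 3.2, 13.4]
finger_gap: 12.9
t 13.25 pos [ 538.9 -198.6  139. ] rot [ 0.446  1.554 -0.601] F [-4.1  3.2 13.4] M [ 0.42  1.23 -0.01] gap 12.9
turn [-0.      0.0047 -0.0023] shift [ 0.0059 -0.0011 -0.0019] | deg [-0.   0.8 -0.4] jaw yaw now 30.0 j [-0.42  0.39  1.53 -0.    1.21 -0.94]
```

```bash
python3 -m handwheel '[[0,0.0047,-0.0023,0.004,-0.001,-0.001,0],[0,0.0047,-0.0023,0.008,-0.001,-0.001,0],[0,0.0047,-0.0023,0.012,-0.001,-0.001,0]]'; python3 -c "
from h import *
go(538.3,-198.3,137.2,30)"
```

```text
clock: 13.62
eef_pos: [539.0, -198.6, 137.4]
eef_rot: [0.658, 1.569, -0.389]
wrist_force: [-7.5, 4.5, 24.1]
finger_gap: 13.4
t 13.62 pos [ 539.  -198.6  137.4] rot [ 0.658  1.569 -0.389] F [-7.5  4.5 24.1] M [0.83 1.67 0.04] gap 13.4
turn [ 0.      0.0005 -0.0004] shift [ 0.0008 -0.0015 -0.0019] | deg [ 0.   0.1 -0.1] jaw yaw now 30.01 j [-0.42  0.4   1.51  0.    1.22 -0.94]
```

```bash
python3 -m handwheel '[[0,0,0,0,-0.001,-0.001,0],[0,0,0,0,-0.001,-0.001,0]]'; python3 -m handwheel '[[0,0,0,0,0,0,0.1],[0,0,0,0,0,0,0.6],[0,0,0,0,0,0,0.6],[0,0,0,0,0,0,0.6],[0,0,0,0,0,0,0.6]]'; python3 -m handwheel '[[0,0,0,-0.05,0,0,0.6],[0,0,0,-0.15,0,0,0.6],[0,0,0,-0.3,0,0,0.6],[0,0,0,-0.3,0,0,0.6]]'
python3 - <<'E'
from h import *
state()
a=camera('scene');b=camera('top')
cv2.imwrite('pics/S5.png',a[:,:,::-1]);cv2.imwrite('pics/T5.png',b[:,:,::-1])
crop(a,160,100,80,100,6,'pics/s5.png');crop(b,350,180,120,100,6,'pics/t5.png')
E
```

```text
clock: 13.88
eef_pos: [538.7, -198.5, 137.6]
eef_rot: [0.653, 1.568, -0.395]
wrist_force: [0.3, 0.3, 0.6]
finger_gap: 13.3
clock: 14.5
eef_pos: [538.7, -198.5, 137.6]
eef_rot: [0.669, 1.568, -0.379]
wrist_force: [0.2, -0.1, 0.7]
finger_gap: 50.3
clock: 15.0
eef_pos: [539.6, -198.9, 232.1]
eef_rot: [0.642, 1.561, -0.405]
wrist_force: [0.0, -0.0, -0.4]
finger_gap: 56.7
t 15.0 pos [ 539.6 -198.9  232.1] rot [ 0.642  1.561 -0.405] F [ 0.  -0.  -0.4] M [-0.03  0.01 -0.06] gap 56.7
```

View pics/s5.png

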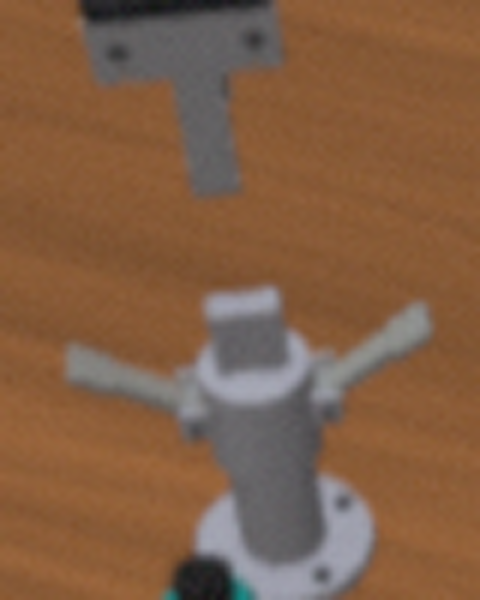

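View pics/t5.png

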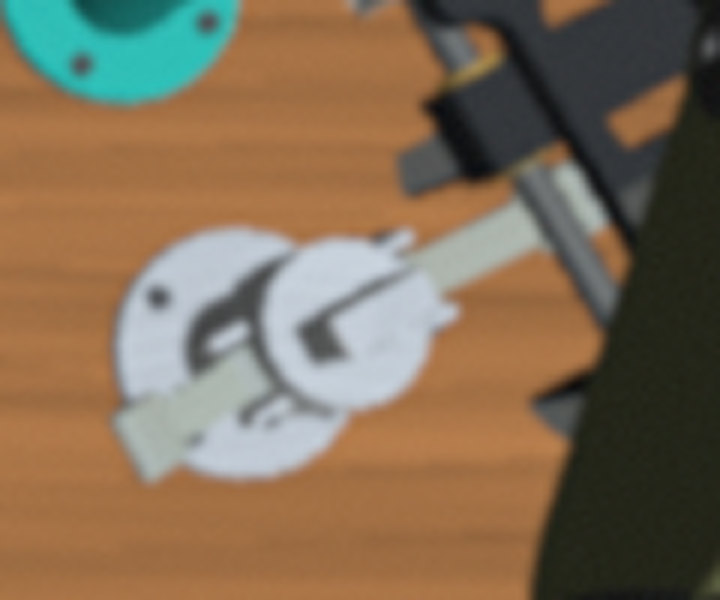

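```bash
python3 -c "
from h import *
go(503.3,-137.1,165,30)"
```

```text
t 15.1 pos [ 538.5 -198.4  228. ] rot [ 0.656  1.567 -0.391] F [-0.3  0.3 -0.2] M [-0.07  0.02  0.  ] gap 56.1
turn [ 0.      0.0008 -0.0007] shift [ 2.095e-01  2.000e-04 -2.361e-01] | deg [ 0.   0.2 -0.1] jaw yaw now 30.01 j [-0.42  0.33  1.4   0.    1.41 -0.94]
```

```bash
python3 -m handwheel '[[0,0.0008,-0.0007,0,0,-0.15,0],[0,0.0008,-0.0007,0,0,-0.236,0],[0,0.0008,-0.0007,0,0,-0.236,0],[0,0.0008,-0.0007,0.1,0,-0.236,0],[0,0.0008,-0.0007,0.2,0,-0.236,0],[0,0.0008,-0.0007,0.21,0,-0.236,0],[0,0.0008,-0.0007,0.21,0,-0.236,0]]'
python3 - <<'E'
from h import *
a=camera('scene');b=camera('top')
go(503.3,-137.1,150,30)
crop(a,170,80,80,100,6,'pics/s6.png');crop(b,350,160,110,100,6,'pics/t6.png')
E
```

```text
clock: 15.98
eef_pos: [503.6, -137.6, 165.4]
eef_rot: [-0.125, 1.57, -1.172]
wrist_force: [-0.6, -0.4, 0.7]
finger_gap: 0.6
t 16.07 pos [ 503.8 -137.5  165.9] rot [ 0.564  1.569 -0.483] F [-0.4  0.   0.3] M [-0.09  0.05  0.01] gap 0.5
turn [-0.      0.0004 -0.0003] shift [ 0.0532 -0.0008 -0.0021] | deg [-0.   0.1 -0. ] jaw yaw now 30.0 j [-0.34  0.26  1.63 -0.    1.25 -0.86]
```

View pics/s6.png

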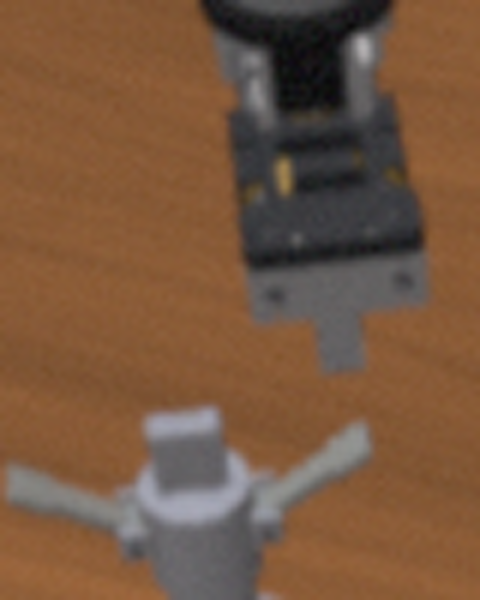

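View pics/t6.png

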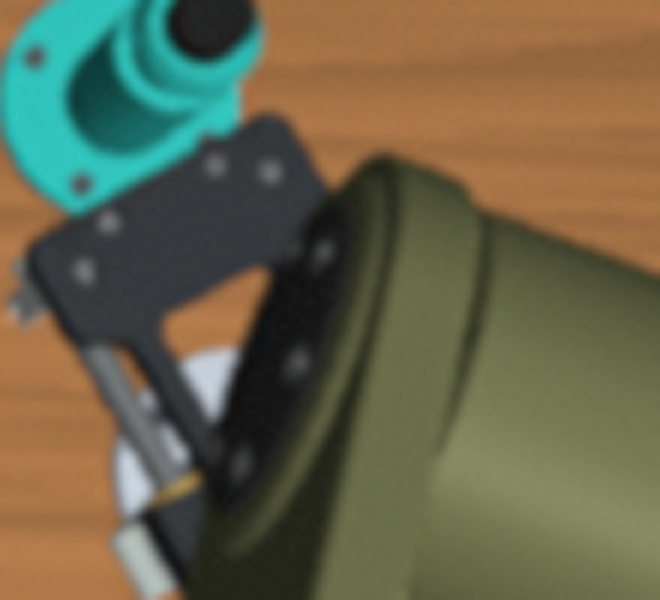

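```bash
python3 -m handwheel '[[0,0,0,0.02,0,-0.002,0],[0,0,0,0.04,0,-0.002,0],[0,0,0,0.055,0,-0.002,0]]'; python3 -m handwheel '[[0,0,0,0.01,0,0,0],[0,0,0,0.02,0,0,0]]';python3 -m handwheel '[[0,0,0,0.015,0,0,0],[0,0,0,0.03,0,0,0]]'; python3 -c "
from h import *
go(503.3,-137.1,100,30)"
```

```text
clock: 16.45
eef_pos: [503.4, -137.0, 149.0]
eef_rot: [0.535, 1.57, -0.512]
wrist_force: [0.4, 0.9, 0.6]
finger_gap: 0.3
clock: 16.7
eef_pos: [503.4, -137.0, 142.8]
eef_rot: [0.515, 1.57, -0.532]
wrist_force: [-0.3, -0.6, -0.5]
finger_gap: 0.5
clock: 16.95
eef_pos: [503.4, -136.9, 133.5]
eef_rot: [0.519, 1.57, -0.529]
wrist_force: [-0.4, -0.2, -0.9]
finger_gap: 0.3
t 16.95 pos [ 503.4 -136.9  133.5] rot [ 0.519  1.57  -0.529] F [-0.4 -0.2 -0.9] M [-0.11  0.08  0.01] gap 0.3
turn [ 0.      0.0003 -0.0002] shift [ 1.115e-01 -6.000e-04  1.000e-04] | deg [ 0.   0.1 -0. ] jaw yaw now 30.0 j [-0.34  0.29  1.67 -0.    1.18 -0.86]
```

Run:
```python
from h import *
a=camera('scene');b=camera('top')
crop(a,170,90,80,90,6,'pics/s7.png');crop(b,350,160,110,100,6,'pics/t7.png')
for P in ([503.4,-136.9,125.5],[539.3-35,-199.5+60.6,131.3]): print(proj('scene',P))
```

```text
[229.48762884 156.15498569]
[228.46819336 154.61503249]
```

View pics/s7.png

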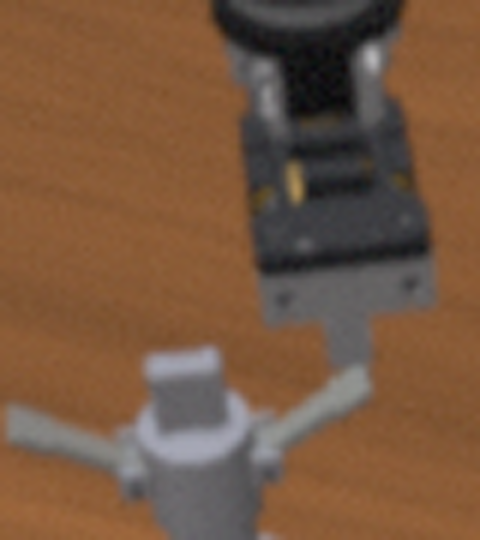

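Run:
```python
from h import *
for z in (157.4,150,165,170): print(z,proj('scene',[503.6,-137.6,z]))
for P in ([503.4,-136.9,125.5],[503.4,-136.9,135],[503.4+10.8,-136.9+6.2,125.5]): print(proj('scene',P))
for r,z in((29,102.6),(70,131.3),(78,137)): print(proj('scene',[539.3-r*.5,-199.5+r*.866,z]))
state()
b=camera('top')
```

```text
157.4 [228.15494862 147.27372751]
150 [228.40481206 149.36337323]
165 [227.89584045 145.10676672]
170 [227.7239797  143.66946922]
[229.48762884 156.15498569]
[229.17794482 153.55139299]
[229.99359718 159.40584379]
[214.19066617 164.29103566]
[228.47512634 154.61680863]
[231.30729248 152.66893524]
t 17.05 pos [ 503.2 -136.9  133.2] rot [ 0.17   1.57  -0.877] F [-0.  -0.2 -0.2] M [-0.1   0.01 -0.02] gap 0.6
```

View pics/t7.png

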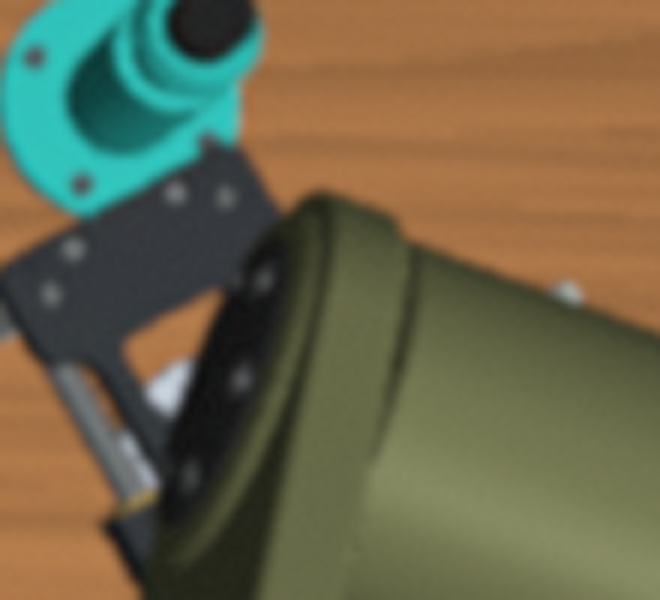

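Run:
```python
from h import *
for d in (28,34,40): 
  for z in (220,224): print(d,z,proj('scene',[539.6+d*.866,-198.9+d*.5,z]))
a=camera('scene');cv2.imwrite('pics/S7.png',a[:,:,::-1])
im=cv2.resize(a[120:170,200:250,::-1],None,fx=12,fy=12,interpolation=2)
for P in ([503.2,-136.9,125.5],[503.2+10.8,-136.9+6.2,125.5],[503.2-10.8,-136.9-6.2,125.5]):
    q=proj('scene',P); cv2.circle(im,(int((q[0]-200+.5)*12),int((q[1]-120+.5)*12)),3,(0,0,255),-1)
cv2.imwrite('pics/s7z.png',im)
```

```text
28 220 [198.13468104 139.83551032]
28 224 [197.90696596 138.60200851]
34 220 [198.30066693 141.4789153 ]
34 224 [198.07264975 140.24583355]
40 220 [198.46776248 143.13330692]
40 224 [198.23944425 141.90067851]
```

View pics/s7z.png

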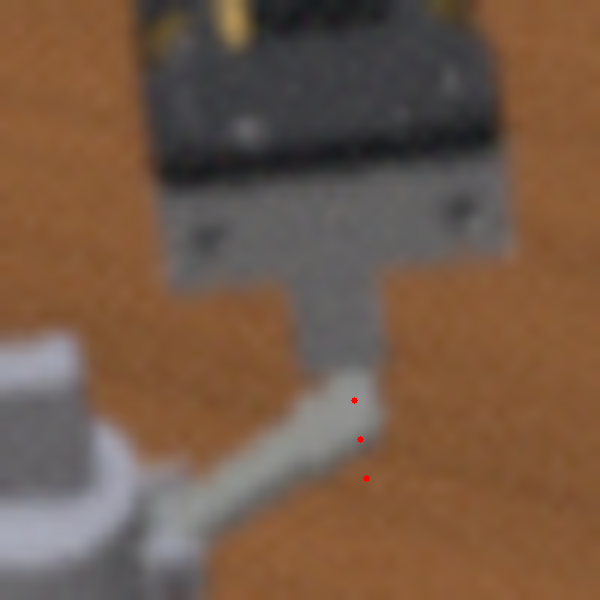

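Run:
```python
from h import *
for d in (-53,-47,0,30,47,53,59): print(d,proj('scene',[581.1+d*.866,217.6+d*.5,161]))
print()
for d in (-34,-20,0,12,28,34,40): print(d,proj('scene',[538.8+d*.866,-198.5+d*.5,221]))
print('s6')
for d in (-12,0,12): print(d,proj('scene',[503.7+d*.866,-137.5+d*.5,157.8]))
print('s4')
for d in (-7,7,13,19): print(d,proj('scene',[537.6+d*.866,-197+d*.5,180.4]))
```

```text
-53 [348.13817312 186.3591545 ]
-47 [348.81462643 188.18653715]
0 [354.27627743 202.94073544]
30 [357.92076681 212.78602197]
47 [360.0438086  218.52124371]
53 [360.80342236 220.57327744]
59 [361.56850615 222.640088  ]

-34 [196.71014213 123.00270289]
-20 [197.07553732 126.59983345]
0 [197.60720558 131.83383808]
12 [197.93180805 135.02938488]
28 [198.37132008 139.35615818]
34 [198.53815111 140.99852512]
40 [198.70609784 142.65187552]
s6
-12 [227.66648202 144.09302566]
0 [228.16105976 147.19399087]
12 [228.66184106 150.33385195]
s4
-7 [200.37804788 142.01107021]
7 [200.76611185 145.70391035]
13 [200.93420147 147.30346136]
19 [201.10337184 148.91329681]
```

View pics/S7.png

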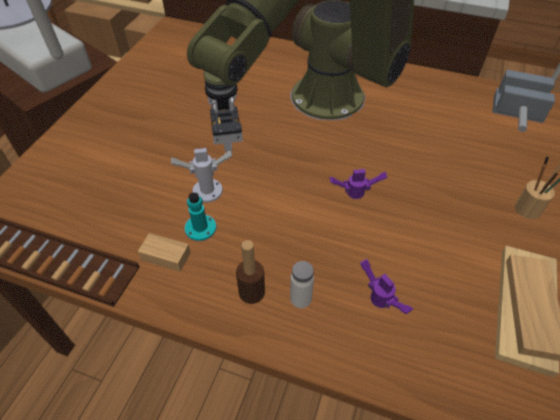

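```bash
python3 -m handwheel '[[0,0,0,0.008,0,0,0],[0,0,0,0.016,0,0,0]]'; python3 -m handwheel '[[0,0,0,0.008,0,0,0],[0,0,0,0.016,0,0,0]]'
```

```text
clock: 17.4
eef_pos: [503.5, -137.0, 128.9]
eef_rot: [0.546, 1.57, -0.501]
wrist_force: [-0.1, 0.2, -0.0]
finger_gap: 0.3
clock: 17.65
eef_pos: [503.4, -136.9, 123.9]
eef_rot: [0.574, 1.57, -0.474]
wrist_force: [-0.1, 0.1, 1.7]
finger_gap: 0.7
```

```bash
python3 -m handwheel '[[0,0,0,0.006,0,0,0],[0,0,0,0.012,0,0,0]]'
python3 - <<'E'
from h import *
a=camera('scene');state()
im=cv2.resize(a[120:180,190:250,::-1],None,fx=10,fy=10,interpolation=2)
cv2.imwrite('pics/s8z.png',im)
E
```

```text
clock: 17.9
eef_pos: [503.5, -136.7, 120.4]
eef_rot: [0.837, 1.57, -0.21]
wrist_force: [-1.6, 3.0, 4.3]
finger_gap: 0.5
t 17.95 pos [ 503.4 -136.8  120.2] rot [ 0.765  1.57  -0.282] F [-1.1  2.5  3.9] M [0.55 0.39 0.02] gap 0.4
```

View pics/s8z.png

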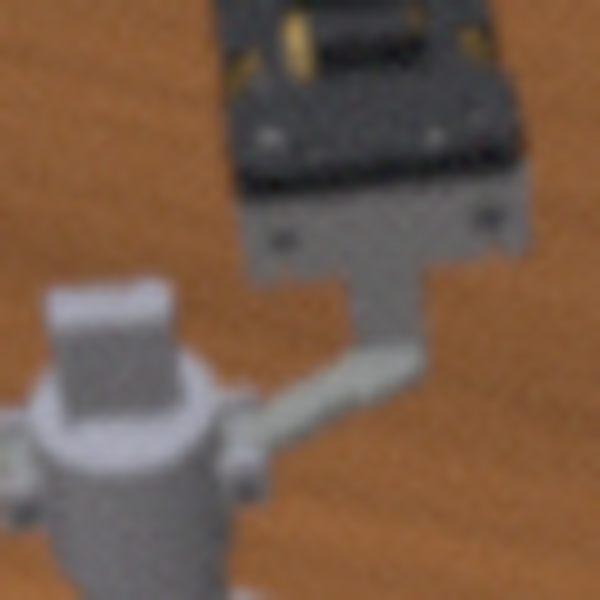

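```bash
python3 -m handwheel '[[0,-0.035,0,0.0,0,0.002,0],[0,-0.07,0,0.006,0,0.004,0],[0,-0.105,0,0.014,0,0.006,0],[0,-0.139,0,0.02,0,0.006,0]]'
python3 - <<'E'
from h import *
s=state();R=Ro.from_euler('xyz',s['eef_rot']);print('tool X',R.apply([1,0,0]).round(3),'j',s['joints'].round(2)); d=s['eef_pos']-np.array([539.3,-199.5,0]); print('r',d[:2]@[-.5,.866],'t',d[:2]@[.866,.5])
a=camera('scene')
im=cv2.resize(a[110:180,190:260,::-1],None,fx=8,fy=8,interpolation=2)
cv2.imwrite('pics/s9z.png',im)
E
```

```text
clock: 18.45
eef_pos: [504.5, -138.0, 114.5]
eef_rot: [0.005, 1.13, -1.042]
wrist_force: [-1.5, 2.3, 2.6]
finger_gap: 0.8
t 18.45 pos [ 504.5 -138.   114.5] rot [ 0.005  1.13  -1.042] F [-1.5  2.3  2.6] M [ 0.3   0.29 -0.01] gap 0.8
tool X [ 0.215 -0.368 -0.904] j [-0.16  0.19  1.92 -0.48  0.8  -0.38]
r 70.67975612356584 t 0.6336937947090462
```

View pics/s9z.png

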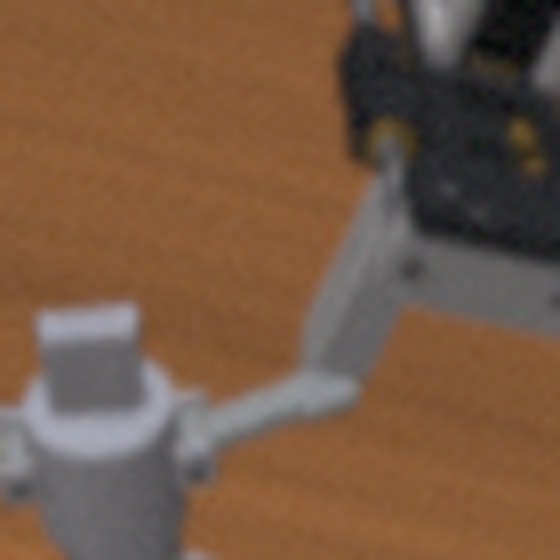

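```bash
for i in 1 2; do python3 -m handwheel '[[0,0,0,0.014,0,-0.0066,0],[0,0,0,0.028,0,-0.0132,0],[0,0,0,0.042,0,-0.0198,0]]'; done
python3 - <<'E'
from h import *
s=state(); d=s['eef_pos']-np.array([539.3,-199.5,0]); print('r',d[:2]@[-.5,.866],'t',d[:2]@[.866,.5])
a=camera('scene')
im=cv2.resize(a[110:180,190:260,::-1],None,fx=8,fy=8,interpolation=2)
cv2.imwrite('pics/s10z.png',im)
E
```

```text
clock: 18.88
eef_pos: [503.9, -137.7, 99.2]
eef_rot: [0.002, 1.126, -1.044]
wrist_force: [-2.1, 1.7, 1.5]
finger_gap: 0.4
clock: 19.25
eef_pos: [504.1, -138.0, 85.1]
eef_rot: [0.002, 1.126, -1.044]
wrist_force: [0.9, -1.2, 2.4]
finger_gap: 0.3
t 19.25 pos [ 504.1 -138.    85.1] rot [ 0.002  1.126 -1.044] F [ 0.9 -1.2  2.4] M [-0.2  -0.06 -0.03] gap 0.3
r 70.8762159192786 t 0.24120196992187104
```

View pics/s10z.png

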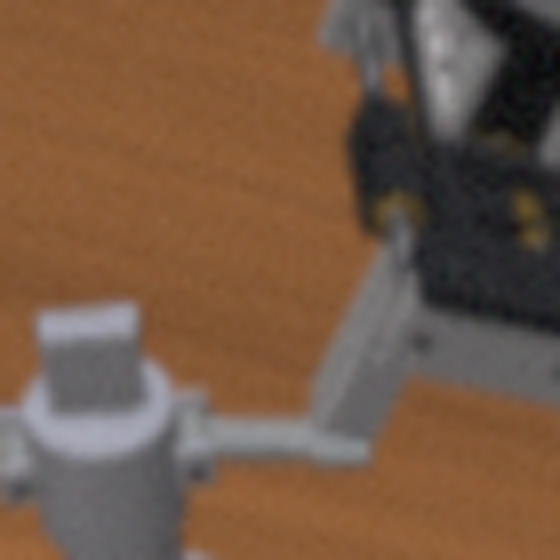

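```bash
python3 -m handwheel '[[0,0,0,0.014,0,-0.0066,0],[0,0,0,0.028,0,-0.0132,0],[0,0,0,0.042,0,-0.0198,0]]';python3 -m handwheel '[[0,0,0,0.012,0,-0.0056,0],[0,0,0,0.024,0,-0.0113,0]]'
python3 - <<'E'
from h import *
s=state(); d=s['eef_pos']-np.array([539.3,-199.5,0]); print('r',d[:2]@[-.5,.866],'t',d[:2]@[.866,.5])
a=camera('scene')
im=cv2.resize(a[110:180,190:260,::-1],None,fx=8,fy=8,interpolation=2)
cv2.imwrite('pics/s11z.png',im)
E
```

```text
clock: 19.68
eef_pos: [503.9, -138.0, 70.3]
eef_rot: [0.001, 1.126, -1.045]
wrist_force: [0.7, -1.0, 2.5]
finger_gap: 0.4
clock: 19.92
eef_pos: [503.9, -138.0, 62.1]
eef_rot: [0.001, 1.126, -1.045]
wrist_force: [0.6, -0.7, 3.5]
finger_gap: 0.4
t 19.93 pos [ 503.9 -138.    62.1] rot [ 1.000e-03  1.126e+00 -1.045e+00] F [ 0.6 -0.7  3.5] M [-0.11 -0.1   0.01] gap 0.4
r 70.9531758915384 t 0.10305929123189728
```

View pics/s11z.png

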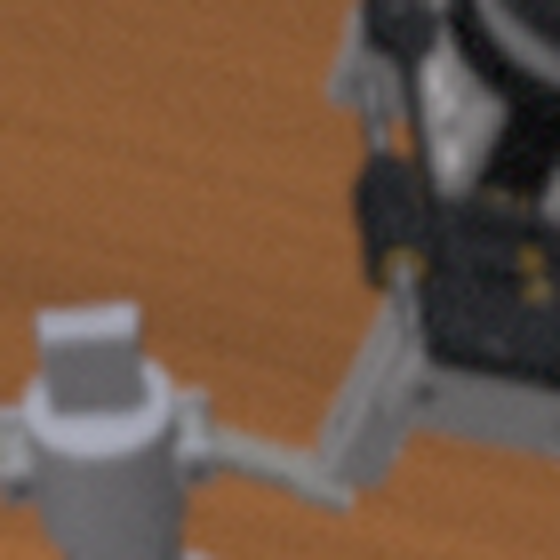

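```bash
for i in 1 2 3; do python3 -m handwheel '[[0,0,0,0.008,0,-0.0038,0],[0,0,0,0.014,0,-0.0066,0]]'|sed -n '2p;4p'; done
```

```text
eef_pos: [503.6, -137.9, 56.8]
wrist_force: [1.1, -0.2, 2.6]
eef_pos: [503.6, -137.9, 51.9]
wrist_force: [0.8, 1.3, 3.1]
eef_pos: [503.5, -137.9, 47.0]
wrist_force: [-0.2, 0.3, 3.4]
```

Run:
```python
from h import *
a=camera('scene')
im=cv2.resize(a[110:180,190:260,::-1],None,fx=8,fy=8,interpolation=2)
cv2.imwrite('pics/s12z.png',im)
```

```text
(no output)
```

View pics/s12z.png

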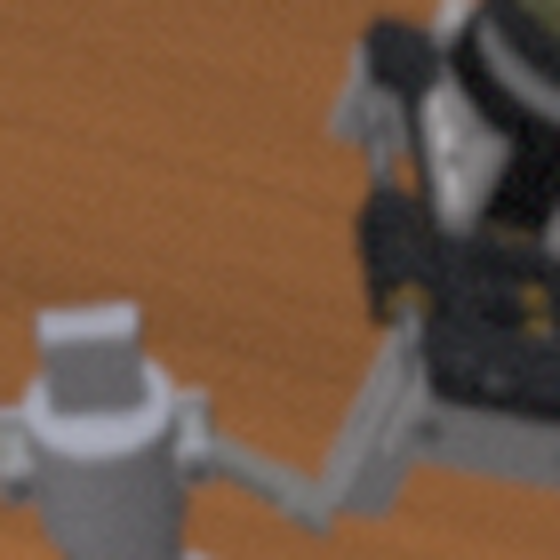

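```bash
for i in 1 2; do python3 -m handwheel '[[0,0,0,0.002,0,0.005,0],[0,0,0,0.004,0,0.009,0]]'|sed -n '2p;4p'; done;  python3 - <<'E'
from h import *
a=camera('scene')
im=cv2.resize(a[110:180,190:260,::-1],None,fx=8,fy=8,interpolation=2)
cv2.imwrite('pics/s13z.png',im)
E
```

```text
eef_pos: [503.9, -139.6, 46.0]
wrist_force: [-9.1, 15.1, 1.7]
eef_pos: [504.1, -140.5, 45.0]
wrist_force: [-12.7, 25.1, 8.3]
```

View pics/s13z.png

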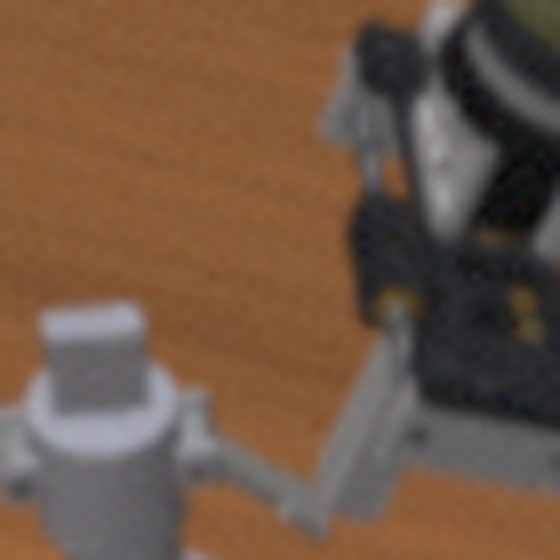

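```bash
python3 -m handwheel '[[0,0,0,-0.006,0,-0.012,0],[0,0,0,-0.012,0,-0.024,0],[0,0,0,-0.1,0,-0.024,0],[0,0,0,-0.15,0,-0.024,0],[0,0,0,-0.15,0,-0.024,0]]';  python3 - <<'E'
from h import *
a=camera('scene');cv2.imwrite('pics/S14.png',a[:,:,::-1])
im=cv2.resize(a[125:185,175:245,::-1],None,fx=10,fy=10,interpolation=2)
for t in (0.9,1.1,1.2,1.3,1.4):
    al=np.radians(35)-t
    for rr,o in((40,3),(60,3),(60,-3)):
        r=29+rr*np.cos(al)-o*np.sin(al);z=102.6+rr*np.sin(al)+o*np.cos(al)
        q=proj('scene',[539.3-r*.5,-199.5+r*.866,z]); print(t,rr,o,q.round(1), ((q[0]-175+.5)*10).round(),((q[1]-125+.5)*10).round())
cv2.imwrite('pics/s14z.png',im)
E
```

```text
clock: 21.95
eef_pos: [491.8, -118.1, 83.5]
eef_rot: [-0.002, 1.132, -1.048]
wrist_force: [-0.5, 0.4, -0.8]
finger_gap: 0.2
0.9 40 3 [229.  164.7] 545.0 402.0
0.9 60 3 [236.2 165.3] 617.0 408.0
0.9 60 -3 [235.8 166.8] 613.0 423.0
1.1 40 3 [228.4 166.8] 539.0 423.0
1.1 60 3 [235.1 168.4] 606.0 439.0
1.1 60 -3 [234.2 169.9] 597.0 454.0
1.2 40 3 [227.8 167.8] 533.0 433.0
1.2 60 3 [234.2 169.9] 597.0 454.0
1.2 60 -3 [233.1 171.3] 586.0 468.0
1.3 40 3 [227.1 168.8] 526.0 443.0
1.3 60 3 [233.1 171.3] 586.0 468.0
1.3 60 -3 [231.9 172.6] 574.0 481.0
1.4 40 3 [226.3 169.7] 518.0 452.0
1.4 60 3 [231.9 172.6] 574.0 481.0
1.4 60 -3 [230.5 173.9] 560.0 494.0
```

View pics/s14z.png

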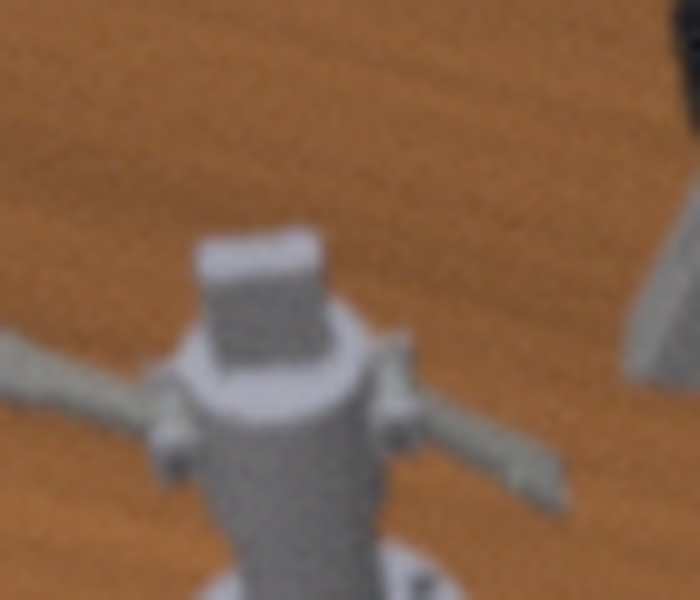

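```bash
cat >> h.py <<'E'
def sh(x,y,z):
    s=state(); R0=Ro.from_euler('xyz',s['eef_rot']); print('shift',(R0.inv().apply(np.array([x,y,z])-s['eef_pos'])/300).round(4),'down1mm',(R0.inv().apply([0,0,-1])/300).round(5))
E
python3 -c "
from h import *
sh(508.3,-145.8,75)"
```

```text
t 22.0 pos [ 491.5 -118.3   82.7] rot [-0.005  1.133 -1.05 ] F [ 0.8 -0.7 -0.9] M [0.12 0.12 0.04] gap 0.5
shift [0.0689 0.0026 0.0863] down1mm [ 3.02e-03  1.00e-05 -1.41e-03]
```

```bash
python3 -m handwheel '[[0,0,0,0.035,0.0026,0.043,0],[0,0,0,0.069,0.0026,0.086,0],[0,0,0,0.069,0.0026,0.086,0],[0,0,0,0.069,0.0026,0.086,0]]'; python3 -m handwheel '[[0,0,0,0.01,0,-0.0047,0],[0,0,0,0.018,0,-0.0085,0],[0,0,0,0.024,0,-0.0113,0]]';  python3 - <<'E'
from h import *
a=camera('scene')
im=cv2.resize(a[110:180,190:260,::-1],None,fx=8,fy=8,interpolation=2)
cv2.imwrite('pics/s15z.png',im)
E
```

```text
clock: 22.5
eef_pos: [508.0, -145.9, 74.5]
eef_rot: [-0.006, 1.134, -1.052]
wrist_force: [-0.0, 0.3, -1.0]
finger_gap: 0.6
clock: 22.88
eef_pos: [507.9, -145.8, 66.4]
eef_rot: [-0.006, 1.134, -1.052]
wrist_force: [0.0, -0.6, 0.7]
finger_gap: 0.4
```

View pics/s15z.png

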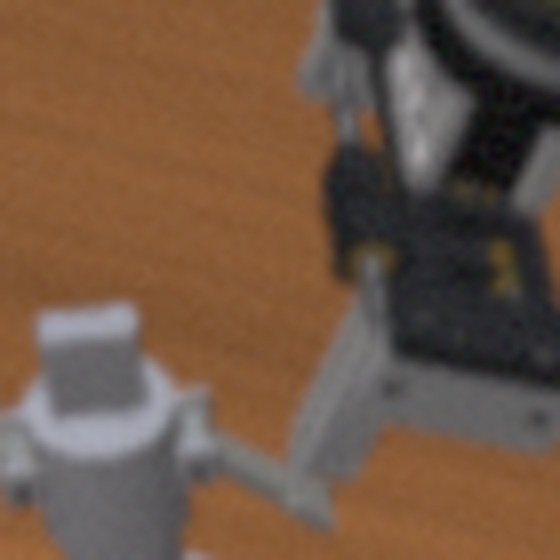

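Finger now over the paddle middle; press in small steps.

```bash
for i in 1 2 3; do python3 -m handwheel '[[0,0,0,0.004,0,-0.0018,0],[0,0,0,0.007,0,-0.0033,0]]'|sed -n '2p;4p'; done
```

```text
eef_pos: [507.8, -145.8, 63.8]
wrist_force: [0.1, -0.8, -0.4]
eef_pos: [507.8, -145.8, 61.4]
wrist_force: [0.5, -0.3, 0.4]
eef_pos: [507.8, -145.8, 59.0]
wrist_force: [-0.2, 0.0, 0.5]
```

```bash
for i in 1 2; do python3 -m handwheel '[[0,0,0,0.004,0,-0.0018,0],[0,0,0,0.007,0,-0.0033,0]]'|sed -n '2p;4p'; done
```

```text
eef_pos: [507.9, -145.8, 56.7]
wrist_force: [0.2, -0.0, 3.1]
eef_pos: [508.6, -146.0, 55.3]
wrist_force: [-3.7, 2.3, 14.3]
```

```bash
python3 -m handwheel '[[0,0,0,-0.06,0,0,0],[0,0,0,-0.16,0,0,0],[0,0,0,-0.3,0,0,0],[0,0,0,-0.45,0,0,0],[0,0,0,-0.5,0,0,0]]'
python3 - <<'E'
from h import *
a=camera('scene')
im=cv2.resize(a[125:185,175:245,::-1],None,fx=10,fy=10,interpolation=2)
cv2.imwrite('pics/s16z.png',im)
go(575.3,-261.9,220,30)
E
```

```text
clock: 24.8
eef_pos: [477.3, -90.1, 193.2]
eef_rot: [0.003, 1.13, -1.043]
wrist_force: [-0.0, 0.1, -0.7]
finger_gap: 0.4
t 24.85 pos [477.3 -90.1 193.5] rot [ 0.003  1.13  -1.043] F [ 0.6 -0.4  2.3] M [ 0.06  0.1  -0.01] gap -0.1
turn [ 0.0004  0.1403 -0.0006] shift [ 0.2014 -0.0045  0.634 ] | deg [ 0.1 25.2 -0.1] jaw yaw now 30.08 j [-0.05  0.02  1.9  -0.44  1.01 -0.38]
```

View pics/s16z.png

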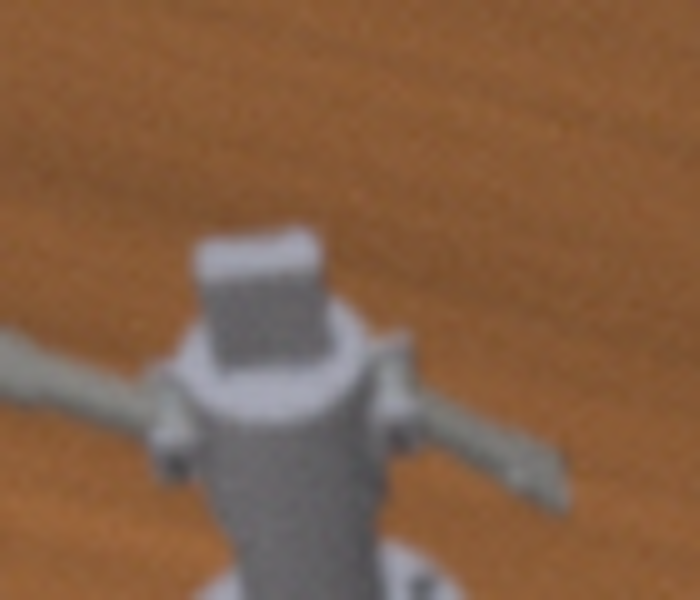

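```bash
python3 -m handwheel '[[0,0.04,0,-0.06,0,0.04,0],[0,0.08,0,-0.05,0,0.15,0],[0,0.12,0,0.02,0,0.3,0],[0,0.14,0,0.1,-0.004,0.45,0],[0,0.14,0,0.17,-0.004,0.58,0],[0,0.14,0,0.2,-0.0045,0.634,0],[0,0.14,0,0.2,-0.0045,0.634,0]]'
python3 - <<'E'
from h import *
go(575.3,-261.9,165,30)
E
```

```text
clock: 25.72
eef_pos: [574.8, -263.0, 217.6]
eef_rot: [-2.806, 1.569, 2.429]
wrist_force: [0.2, 0.5, -0.1]
finger_gap: 0.3
t 25.73 pos [ 574.8 -263.   217.6] rot [-2.806  1.569  2.429] F [ 0.2  0.5 -0.1] M [-0.04  0.06 -0.05] gap 0.3
turn [-0.0002 -0.0006  0.0002] shift [ 0.1752  0.0033 -0.002 ] | deg [-0.  -0.1  0. ] jaw yaw now 29.96 j [-0.49  0.47  1.22  0.    1.45 -1.01]
```

```bash
python3 -m handwheel '[[0,0.045,0,0.05,0.003,-0.005,0],[0,0.09,0,0.12,0.003,-0.008,0],[0,0.139,0,0.2,0.003,-0.008,0],[0,0.139,0,0.255,0.003,-0.008,0],[0,0.139,0,0.255,0.003,-0.008,0]]'
python3 - <<'E'
from h import *
a=camera('scene')
im=cv2.resize(a[110:180,150:220,::-1],None,fx=8,fy=8,interpolation=2)
cv2.imwrite('pics/s17z.png',im)
sh(574.3,-260.1,125); s=state();print(s['joints'].round(2),Ro.from_euler('xyz',s['eef_rot']).apply([1,0,0]).round(3))
E
```

```text
clock: 26.35
eef_pos: [573.9, -259.5, 140.0]
eef_rot: [-3.137, 1.132, 2.098]
wrist_force: [-0.6, 0.9, 0.2]
finger_gap: 0.2
t 26.4 pos [ 574.4 -259.7  141.9] rot [-3.141  1.135  2.095] F [ 0.4 -0.8  0.3] M [-0.21 -0.06 -0.  ] gap 0.3
shift [ 0.0507 -0.0011  0.0248] down1mm [0.00302 0.      0.00141]
t 26.4 pos [ 574.4 -259.7  141.9] rot [-3.141  1.135  2.095] F [ 0.4 -0.8  0.3] M [-0.21 -0.06 -0.  ] gap 0.3
[-0.57  0.78  0.98  0.2   1.77 -1.09] [-0.211  0.366 -0.906]
```

View pics/s17z.png

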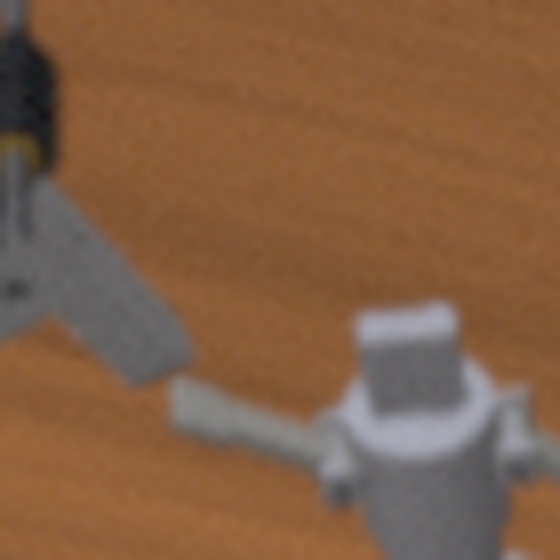

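```bash
python3 -m handwheel '[[0,0,0,0.01,0,-0.021,0],[0,0,0,0.01,0,-0.021,0],[0,0,0,0.025,0,-0.014,0],[0,0,0,0.04,0,-0.007,0]]'; python3 -m handwheel '[[0,0,0,0.009,0,0.0042,0],[0,0,0,0.018,0,0.0084,0]]'
python3 - <<'E'
from h import *
a=camera('scene')
im=cv2.resize(a[110:180,150:220,::-1],None,fx=8,fy=8,interpolation=2)
cv2.imwrite('pics/s18z.png',im)
s=state(); d=s['eef_pos']-np.array([539.3,-199.5,0]); print('r',-d[:2]@[-.5,.866],'t',d[:2]@[.866,.5])
E
```

```text
clock: 26.9
eef_pos: [570.9, -253.6, 131.6]
eef_rot: [-3.141, 1.135, 2.095]
wrist_force: [-0.3, 0.3, 0.7]
finger_gap: 0.4
clock: 27.15
eef_pos: [571.4, -254.5, 126.2]
eef_rot: [3.14, 1.138, 2.093]
wrist_force: [4.0, -7.5, 8.4]
finger_gap: 0.4
t 27.2 pos [ 571.4 -254.6  126. ] rot [3.141 1.138 2.093] F [ 4.1 -6.   6.3] M [-0.89 -0.5   0.04] gap 0.2
r 63.81649314856239 t 0.2519090076446986
```

View pics/s18z.png

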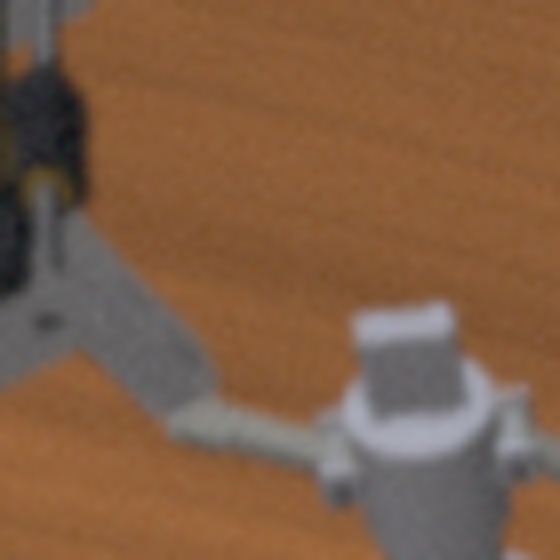

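```bash
for i in 1 2 3; do python3 -m handwheel '[[0,0,0,0.01,0,0.0047,0],[0,0,0,0.022,0,0.0103,0],[0,0,0,0.034,0,0.0159,0]]'|sed -n '2p;4p'; done
python3 - <<'E'
from h import *
a=camera('scene')
im=cv2.resize(a[110:180,150:220,::-1],None,fx=8,fy=8,interpolation=2)
cv2.imwrite('pics/s19z.png',im)
s=state(); d=s['eef_pos']-np.array([539.3,-199.5,0]); print('r',-d[:2]@[-.5,.866],'t',d[:2]@[.866,.5])
E
```

```text
eef_pos: [571.5, -254.9, 114.7]
wrist_force: [1.2, -1.4, 2.8]
eef_pos: [571.6, -254.9, 103.2]
wrist_force: [0.4, -2.3, 2.9]
eef_pos: [571.6, -255.0, 91.6]
wrist_force: [1.5, -2.3, 1.6]
t 28.38 pos [ 571.4 -254.9   91.1] rot [3.141 1.138 2.093] F [ 1.  -1.   1.6] M [-0.36 -0.15 -0.03] gap 0.2
r 64.02818084414207 t 0.144017134443871
```

View pics/s19z.png

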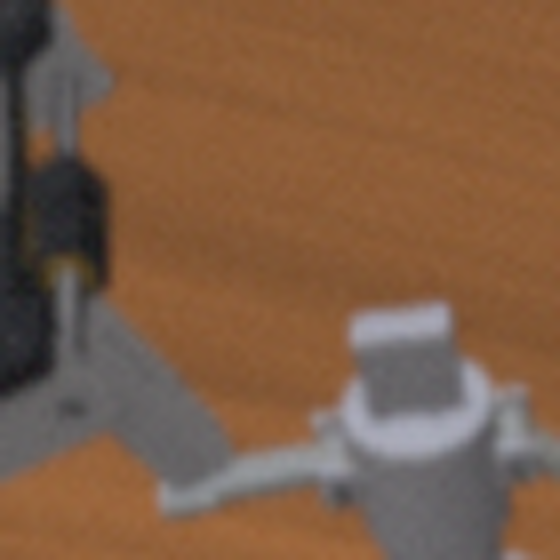

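```bash
for i in 1 2; do python3 -m handwheel '[[0,0,0,0.01,0,0.0047,0],[0,0,0,0.022,0,0.0103,0],[0,0,0,0.034,0,0.0159,0]]'|sed -n '2p;4p'; done;python3 -m handwheel '[[0,0,0,0.008,0,0.0035,0],[0,0,0,0.016,0,0.007,0]]'|sed -n '2p;4p'
python3 - <<'E'
from h import *
a=camera('scene')
im=cv2.resize(a[110:180,150:220,::-1],None,fx=8,fy=8,interpolation=2)
cv2.imwrite('pics/s20z.png',im)
s=state(); d=s['eef_pos']-np.array([539.3,-199.5,0]); print('r',-d[:2]@[-.5,.866],'t',d[:2]@[.866,.5])
E
```

```text
eef_pos: [571.4, -254.7, 79.5]
wrist_force: [-0.3, 0.1, 3.5]
eef_pos: [571.4, -254.8, 68.1]
wrist_force: [-1.3, -0.5, 3.6]
eef_pos: [571.4, -254.7, 62.7]
wrist_force: [-0.7, 0.6, 3.9]
t 29.43 pos [ 571.3 -254.6   62.4] rot [3.141 1.137 2.093] F [ 0.  -0.4  1.8] M [0.04 0.02 0.02] gap 0.4
r 63.74399899148407 t 0.14346949682090226
```

View pics/s20z.png

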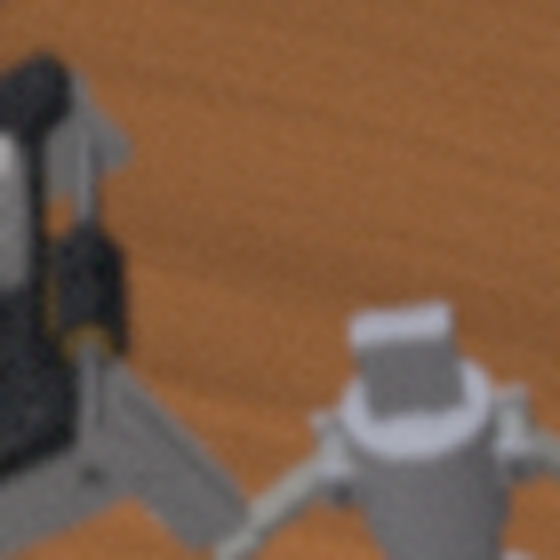

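```bash
for i in 1 2 3; do python3 -m handwheel '[[0,0,0,0.004,0,0.0018,0],[0,0,0,0.007,0,0.0033,0]]'|sed -n '2p;4p'; done
```

```text
eef_pos: [571.3, -254.7, 60.0]
wrist_force: [-0.1, -0.7, 4.2]
eef_pos: [571.3, -254.7, 57.6]
wrist_force: [0.3, -0.7, 3.6]
eef_pos: [571.4, -254.8, 55.3]
wrist_force: [1.5, -0.8, 5.6]
```

```bash
python3 -m handwheel '[[0,0,0,0.003,0,0.0014,0],[0,0,0,0.004,0,0.0019,0]]'|sed -n '2p;4p'
```

```text
eef_pos: [571.6, -255.0, 54.5]
wrist_force: [0.2, -1.5, 7.5]
```

```bash
python3 -m handwheel '[[0,0,0,0.003,0,0.0014,0],[0,0,0,0.005,0,0.0023,0]]'|sed -n '2p;4p'
```

```text
eef_pos: [571.9, -255.3, 53.7]
wrist_force: [0.3, -2.0, 10.1]
```

```bash
python3 -m handwheel '[[0,0,0,0.003,0,0.0014,0],[0,0,0,0.005,0,0.0023,0]]'|sed -n '2p;4p'; python3 -c "
from h import *
a=camera('scene');state()
im=cv2.resize(a[125:190,155:225,::-1],None,fx=8,fy=8,interpolation=2)
cv2.imwrite('pics/s21z.png',im)"
```

```text
eef_pos: [572.3, -255.6, 53.0]
wrist_force: [1.1, -1.5, 11.2]
t 30.98 pos [ 572.3 -255.6   53. ] rot [3.136 1.14  2.088] F [-0.6 -2.  11. ] M [0.27 0.34 0.08] gap 0.5
```

View pics/s21z.png

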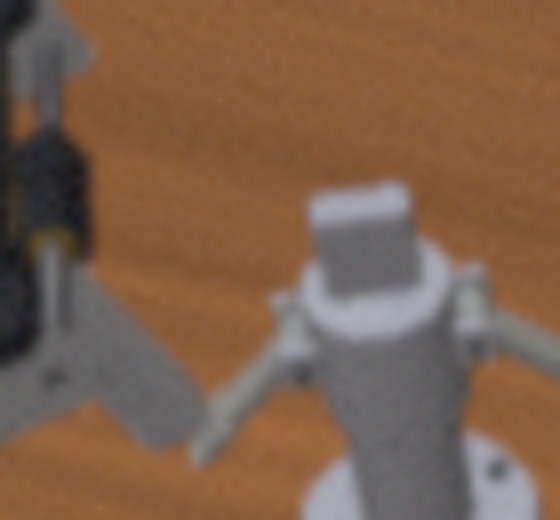

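```bash
python3 -m handwheel '[[0,0,0,-0.03,0,0,0],[0,0,0,-0.1,0,0,0],[0,0,0,-0.16,0,0,0],[0,0,0,-0.16,0,0,0]]'; python3 -c "
from h import *
a=camera('scene')
im=cv2.resize(a[125:185,165:245,::-1],None,fx=9,fy=9,interpolation=2)
cv2.imwrite('pics/s22z.png',im)
for t in (1.2,1.3,1.4):
    al=np.radians(35)-t
    for sg in (1,-1):
      for rr,w in((60,11),(60,-11)):
        r=29+rr*np.cos(al);z=102.6+rr*np.sin(al)
        q=proj('scene',[539.3-sg*r*.5+w*.866,-199.5+sg*r*.866+w*.5,z]); print(t,sg,w,((q-[165,125]+.5)*9).round())
sh(539.3+30.5,-199.5-52.8,72)
"
```

```text
clock: 31.48
eef_pos: [582.6, -273.6, 97.4]
eef_rot: [3.134, 1.142, 2.086]
wrist_force: [-0.6, 0.3, -0.6]
finger_gap: 0.3
1.2 1 11 [627. 440.]
1.2 1 -11 [618. 389.]
1.2 -1 11 [103. 509.]
1.2 -1 -11 [100. 456.]
1.3 1 11 [616. 453.]
1.3 1 -11 [608. 402.]
1.3 -1 11 [118. 518.]
1.3 -1 -11 [115. 466.]
1.4 1 11 [604. 465.]
1.4 1 -11 [596. 414.]
1.4 -1 11 [134. 526.]
1.4 -1 -11 [131. 474.]
t 31.52 pos [ 582.2 -273.1   96.3] rot [3.136 1.141 2.088] F [-0.7 -0.1  0.1] M [-0.18 -0.06 -0.06] gap 0.4
shift [ 0.1073 -0.0013 -0.0395] down1mm [ 3.03e-03 -1.00e-05  1.39e-03]
```

View pics/s22z.png

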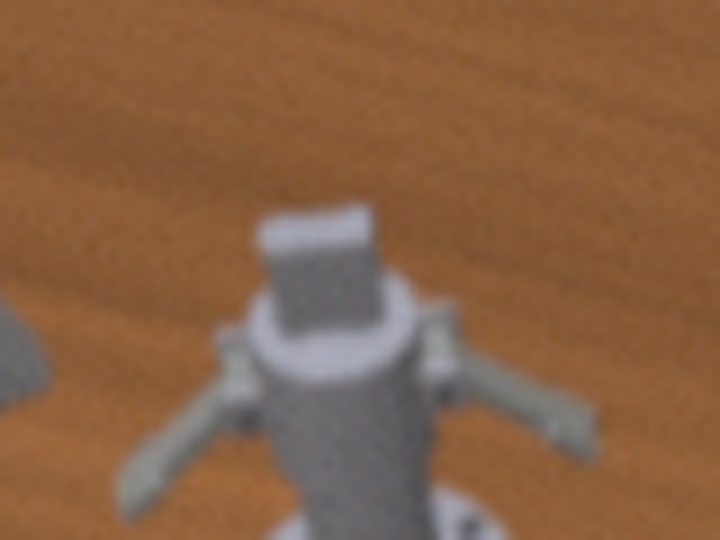

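```bash
python3 -m handwheel '[[0,0,0,0.05,0,-0.03,0],[0,0,0,0.1,-0.001,-0.0395,0],[0,0,0,0.107,-0.001,-0.0395,0],[0,0,0,0.107,-0.001,-0.0395,0]]'; python3 -m handwheel '[[0,0,0,0.012,0,0.0055,0],[0,0,0,0.024,0,0.011,0],[0,0,0,0.03,0,0.0139,0],[0,0,0,0.03,0,0.0139,0]]'|sed -n '2p;4p'; for i in 1 2; do python3 -m handwheel '[[0,0,0,0.003,0,0.0014,0],[0,0,0,0.006,0,0.0028,0]]'|sed -n '2p;4p'; done
```

```text
clock: 32.02
eef_pos: [569.9, -252.3, 72.0]
eef_rot: [3.137, 1.14, 2.088]
wrist_force: [1.3, -1.4, -0.2]
finger_gap: 0.7
eef_pos: [569.9, -252.3, 61.9]
wrist_force: [0.1, 0.2, 0.4]
eef_pos: [570.0, -252.4, 59.9]
wrist_force: [0.6, 0.1, 0.8]
eef_pos: [570.0, -252.4, 58.1]
wrist_force: [-0.0, 0.2, 3.3]
```

```bash
for i in 1 2; do python3 -m handwheel '[[0,0,0,0.003,0,0.0014,0],[0,0,0,0.005,0,0.0023,0]]'|sed -n '2p;4p'; done
```

```text
eef_pos: [570.3, -252.6, 57.2]
wrist_force: [-0.0, -2.1, 8.2]
eef_pos: [570.7, -253.0, 56.5]
wrist_force: [0.8, -1.3, 9.5]
```

```bash
python3 -m handwheel '[[0,0,0,0.005,0,0.0005,0],[0,0,0,0.009,0,0.001,0]]'|sed -n '2p;4p'; python3 -m handwheel '[[0,0,0,-0.03,0,0,0],[0,0,0,-0.1,0,0,0],[0,0,0,-0.2,0,0,0],[0,0,0,-0.3,0,0,0],[0,0,0,-0.45,0,0,0],[0,0,0,-0.5,0,0,0]]'; python3 -c "
from h import *
a=camera('scene')
im=cv2.resize(a[125:185,165:245,::-1],None,fx=9,fy=9,interpolation=2)
cv2.imwrite('pics/s23z.png',im);cv2.imwrite('pics/S23.png',a[:,:,::-1])
"
```

```text
eef_pos: [570.9, -252.8, 55.7]
wrist_force: [-0.2, -3.1, 16.7]
clock: 34.52
eef_pos: [601.8, -308.0, 194.9]
eef_rot: [3.126, 1.148, 2.078]
wrist_force: [-0.5, -0.2, -0.4]
finger_gap: 0.1
```

View pics/s23z.png

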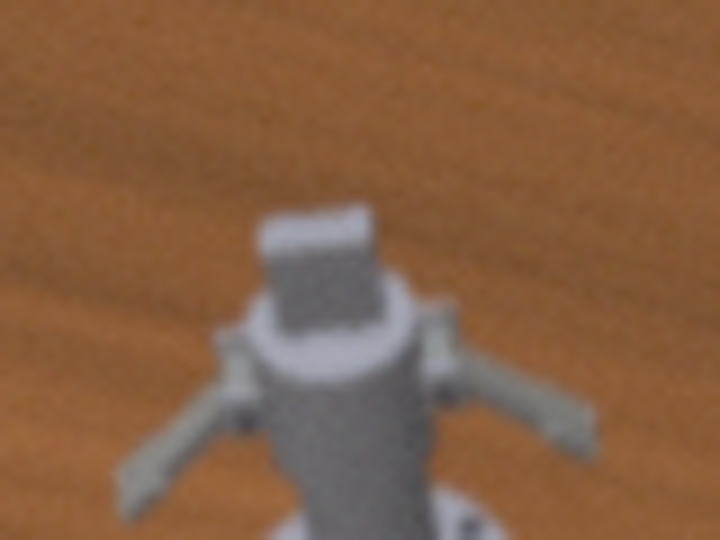

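View pics/S23.png

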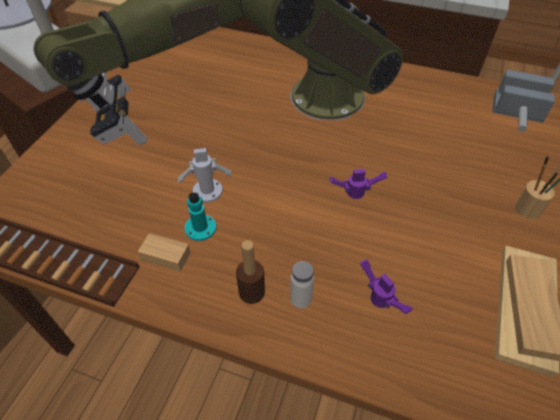

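```bash
python3 -c "
from cell import order,telemetry
print(telemetry.read_state()['qd'].round(3)); print(order.sign_off())"
```

```text
[ 0.006 -0.009  0.083  0.    -0.071 -0.007]
the job is handed in; nothing more can be done
None
```

The coupling is on the outlet with both cam arms down. I let go of it, moved clear and signed off at about 34.5 s.

- **Seating:** The seal yielded at about 14 N on the wrist (about 18 N with the coupling's weight). The push then rose to about 24 N (about 28 N with the weight). By then the tool was 72 mm above its height at the pick-up, which is the home position, so it is fully on.
- **Cam arms:** I pressed them down one after the other, the +y arm first. A final press on each met a hard stop, about 14 N on the first and 17 N on the second. The last scene picture shows both arms about 45° below level. The second arm looked the same before and after its last press.
- **Bystanders:** The last scene picture shows the mallet, glue jar, offcut and lookalikes where they started. I judged that by eye and did not measure it.

Three things did not go as expected:
- **Finger length:** The closed fingertips touched about 20 mm higher than the stated tool geometry predicts. I tilted the tool 25° outward to press, so the gripper stayed clear of the coupling.
- **Sideways load:** On the first arm the finger slid to the end of the paddle and pushed inward at about 30 N in total, close to your 30 N limit at the paddle. I backed off straight away and pressed again on the middle. The scene picture showed the coupling had not shifted.
- **Camera agreement:** The two cameras disagreed by a few millimetres on the outlet's position, so I centred the coupling by feel.

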